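# Make up the serving board at the coffee corner

## Robot

A 6-joint arm with a two-finger parallel gripper is mounted at the origin on the work surface. World frame = base frame: x ahead of the robot, y to its left, z up, the work surface at z = 0. Lengths are in mm, angles in rad, forces in N, time in s.
With the tool pointing down it reaches from about 350 to 775 mm from the base axis. Payload 5.5 kg.
Tool frame: the origin (TCP) lies midway between the tips of the shut fingers; the grasp point (between the pads) lies robot.hold_point_z behind it (robot.hold_point_z is the distance from the TCP to the grasp point, in mm); z points along the fingers, y is the line along which they close (so a half turn about z gives the same grasp; the last joint's range is limited). The gripper opens to 85 mm and grips with 20 to 120 N. Pads are 22 mm wide; open, the fingers measure 114 mm over their backs; the gripper's body (76 mm by 85 mm) begins 54 mm behind the grasp point. The pads swing forward as they close: fully open they stand 13 mm farther back than shut.
Start: joints at [1.186, 0.313, 0.046, 1.304, 0, 1.431], TCP at [139.381, 557.893, 231.323] pointing down, gripper open.
Joint ranges: [-2.76, 2.76], [-0.86, 1.69], [-1.03, 1.26], [-2.2, 2.34], [-1.47, 1.5], [-3.14, 3.14]. Speed limits (rad/s): [2.57, 2.57, 3.14, 3.14, 3.14, 3.14].

## Interface

Orientations are given as a unit quaternion [w, x, y, z].
In Python, from bench import robot gives the robot as it stands. The module is installed in compiled form; this text tells all that it offers.
- The arm moves only by the shell command python3 -m creep 'ROWS' [FORCE]. ROWS is a JSON object of lists of equal length, an entry for each row: "travel": the shift along the tool's x, y, z in m, a list of three; "twist": the turn about the tool's z in degrees; "claw": the closure in counts, from 0 (fully open) to 255 (shut). A call has 1 to 8 rows; each row is the pose to reach, as a shift and turn from the pose commanded when the call began, along the tool's axes at that moment; what a row does not reach only later rows make up. A row lasts 1/12 s, in which the tool goes at most 41.7 mm and 7.16 degrees, less where a joint would pass 70% of its speed; a pose out of reach is approached as far as the arm can. A call with a gripper value outside its range is refused whole. The fingers move at their own pace and stop on an object; FORCE is the grip in N (left out, the last holds). Time passes only in rows, so rows that repeat a pose let the fingers close. It gives the time, the measured TCP pose, the force, the opening and the grip force at its end, in the units of the state.
- robot.get_state(): the state, without advancing time (a new reading comes with each control period).
- robot.capture(name): name is "scene" or "top" or "wrist"; returns the picture (480x640x3 uint8, blue, green, red); there is no depth.
- robot.camera_model(name): a dict with "vfov" (degrees; the focal length in pixels is half the picture's height over the tangent of half this angle, whatever the lens; pixels are square), "cx", "cy" (the principal point, pixels), "k1" (the pictures are not rectified: a ray, as slopes to the right and down, at radius r is drawn at 1 + k1 r^2 times it, then the intrinsics apply), "rvec" (rotation vector, rad) and "tvec" (3), from world to camera coordinates, as OpenCV has them; the wrist camera has in their place "hand_eye" (4x4, takes a point from camera to tool coordinates, whose origin is the TCP and whose axes are the flange's). Camera axes: x right, y down, z forward; pixel columns grow to the right and rows downward; lengths in mm; the calibration is good to about 2 mm. A picture is of the moment at which its call begins: read the wrist's pose just before it. camera_model takes no time and is no camera call.
- robot.hand_in(): hands the job in; it is judged then, once.
Trained networks look in the newest picture that a camera, given by its name, has taken for a name from the list of things; names that differ only in an ending like _2 or _b are one class to them, and where a whole thing is asked for, a point or a joint stands for the part that bears it (a point fixed in the world has none). Each returns a list of dicts, best first, with "conf" (0 to 1); they miss things now and then, are a little off and sometimes report something else, mostly with a low value. They report only what shows in the picture. A call takes as long as a camera call. They do not tell look-alikes from the thing itself.
- robot.look_for(camera, name): "box" ([left, top, right, bottom] in pixels, round what is visible of it).
- robot.regions_of(camera, name): "pixels" (480x640 bool, what is visible of it) and "box" ([left, top, right, bottom] in pixels, round what is visible of it).
- robot.tip_of(camera, name): "uv" ([column, row] in pixels: a listed point, or the origin of a listed thing).
The state is a dict: "time_s": time; "joints": joint angles; "joint_vel": joint speeds; "joint_efforts": joint torques, N m; "position": TCP position; "tool_rot": TCP orientation; "force": force on the tool from outside, world axes, zero at the start; "moment": the same for the moment, N m; "opening": finger opening in mm; "grip_force": force on a finger pad.
Only numpy, scipy, OpenCV 4.12 (cv2) and the standard library are available. Lean on these libraries where they do the work, as an engineer would, in place of code of your own. Each camera call takes 0.05 s, during which the arm holds its last target. There are 200 camera calls.

## Task

Slide the thin dark board along its channel on the wooden stand until it clearly overhangs the lip towards the middle of the counter, pinch it there without letting it tip off, and lay it flat, centred and lined up on the cork trivet. Then dress it: on one half, centred across the board, the tea caddy with the steel tin standing centred on top of it; on the other half, centred across the board, every small blue bowl present, upright and nested in one straight stack. Leave everything else on the counter where it is.

Things in the scene. Friction and masses are not known exactly. Their poses are not given: they have to be found in the camera images.
- stand: wooden display stand on the counter, fixed, 270 long x 112 wide, deck 60 mm above the counter, hollow underneath. A straight channel runs the whole length of the deck along the stand's own x, between two side rails 80 mm apart and 10 mm high above the deck; both ends of the channel are open. Origin: centre of its underside. Own -x points to the open end nearest the middle of the counter. The stand's place and yaw vary
- lip (a point): middle of the deck edge (at deck height, 60 mm up) at the stand's -x end, over which the board is to be slid; the stand ends flush here and below and beyond is free space; its axes are the stand's
- board: thin dark wooden serving board, 200 x 66 x 6 mm, about 90 g, loose, lying flat in the stand's channel with its near end 8 to 30 mm inside the lip and 40 mm or more of bare deck behind its far end; 7 mm of play to either rail, too little for a finger. Origin: centre of its underside; x along its length, y across. It tips off the lip when more than half of it overhangs
- trivet: cork trivet fixed on the counter, 170 x 46 x 10 mm, narrower than the board, so that fingertips reaching up to 8 mm below a held board pass beside it. Origin: centre of its underside; x along its length. Its place and yaw vary
- caddy: closed light-wood tea caddy with a small brass catch, solid to handle, 80 (own x) x 62 (own y) x 45 mm high, about 220 g. Origin: centre of its underside
- tin: plain steel tin, upright cylinder of 58 mm diameter, 40 mm high, about 160 g. Origin: centre of its underside
- bowl1: small blue-glazed stacking bowl, may be absent (3 to 5 of the five are there). Open mouth up, 45 mm high; foot 51 mm across, tapering out to 59 mm at 25 mm height, then a straight collar 68 mm across from 27 mm up to the rim; wall 2.5 mm, mouth 63 mm inside. About 100 g. One nests in another with its shoulder on the lower rim: each stands 18 to 21 mm above the one below, so about 18 mm of collar stays free to hold. Origin: centre of its underside
- bowl2: small blue-glazed stacking bowl, may be absent (3 to 5 of the five are there). Open mouth up, 45 mm high; foot 51 mm across, tapering out to 59 mm at 25 mm height, then a straight collar 68 mm across from 27 mm up to the rim; wall 2.5 mm, mouth 63 mm inside. About 100 g. One nests in another with its shoulder on the lower rim: each stands 18 to 21 mm above the one below, so about 18 mm of collar stays free to hold. Origin: centre of its underside
- bowl3: small blue-glazed stacking bowl, may be absent (3 to 5 of the five are there). Open mouth up, 45 mm high; foot 51 mm across, tapering out to 59 mm at 25 mm height, then a straight collar 68 mm across from 27 mm up to the rim; wall 2.5 mm, mouth 63 mm inside. About 100 g. One nests in another with its shoulder on the lower rim: each stands 18 to 21 mm above the one below, so about 18 mm of collar stays free to hold. Origin: centre of its underside
- bowl4: small blue-glazed stacking bowl, may be absent (3 to 5 of the five are there). Open mouth up, 45 mm high; foot 51 mm across, tapering out to 59 mm at 25 mm height, then a straight collar 68 mm across from 27 mm up to the rim; wall 2.5 mm, mouth 63 mm inside. About 100 g. One nests in another with its shoulder on the lower rim: each stands 18 to 21 mm above the one below, so about 18 mm of collar stays free to hold. Origin: centre of its underside
- bowl5: small blue-glazed stacking bowl, may be absent (3 to 5 of the five are there). Open mouth up, 45 mm high; foot 51 mm across, tapering out to 59 mm at 25 mm height, then a straight collar 68 mm across from 27 mm up to the rim; wall 2.5 mm, mouth 63 mm inside. About 100 g. One nests in another with its shoulder on the lower rim: each stands 18 to 21 mm above the one below, so about 18 mm of collar stays free to hold. Origin: centre of its underside
- syrup: amber syrup bottle, 64 mm across, 150 high, loose bystander, to be left where it is. Origin: centre of its underside
- jar: glass jar with wooden lid, 84 mm across, 110 high, loose bystander, to be left where it is. Origin: centre of its underside
- jug: steel milk mug with handle, 90 mm across, 100 high, loose bystander, to be left where it is. Origin: centre of its underside
- beans: black canister, 96 mm across, 150 high, loose bystander, to be left where it is. Origin: centre of its underside
- grinder: grey block grinder, 85 x 85 x 160 mm, loose bystander, to be left where it is. Origin: centre of its underside
Things that resemble listed ones, but are neither listed nor needed, are in the scene too. Leave any green look-alike of the tin alone.

How it is judged:
By the outcome, as a careful person would: the job done as asked, in the order asked, and still so for the second after the job is handed in, with the robot touching nothing.
Of bowl1, bowl2, bowl3, bowl4, bowl5 only 3 to 5 are there at a start; the rules pass over those that are not, and their reading is None.
At some moment in a run one of bowl1, bowl2, bowl3, bowl4, bowl5 may be knocked a few centimetres aside while the robot is not near it.
It also fails if it takes over 210 s, if anything falls off the work surface, if the arm or the gripper's body presses on something with over 40 N, if the wrist force passes 120 N, or if a joint passes its speed limit or range.

## Working session

There is one attempt and no reset: what is moved stays moved. The work goes in short steps, Python scripts to look and compute and a shell command to move; the robot and the scene stay as the last step left them, time stands still between calls to the robot, and variables do not carry over. Pictures are saved under pics/ and viewed, at most 14 in all, crops included, and the job is handed in when it is done.

```bash
mkdir -p pics; ls
cat > h.py <<'E'
import numpy as np, cv2
from bench import robot
from scipy.spatial.transform import Rotation as R
def cam(name):
    m=robot.camera_model(name); f=240/np.tan(np.radians(m['vfov'])/2)
    if name=='wrist':
        s=robot.get_state(); q=s['tool_rot']; T=np.eye(4)
        T[:3,:3]=R.from_quat([q[1],q[2],q[3],q[0]]).as_matrix(); T[:3,3]=s['position']
        W=T@np.array(m['hand_eye']); Rc=W[:3,:3].T; t=-Rc@W[:3,3]
    else:
        Rc=cv2.Rodrigues(np.array(m['rvec'],float))[0]; t=np.array(m['tvec'],float).ravel()
    return f,m['cx'],m['cy'],m['k1'],Rc,t
def ray(c,uv):
    f,cx,cy,k1,Rc,t=c; d=(np.array(uv,float).reshape(-1,2)-[cx,cy])/f; p=d.copy()
    for _ in range(20): p=d/(1+k1*(p**2).sum(1,keepdims=True))
    return -Rc.T@t, np.c_[p,np.ones(len(p))]@Rc
def at(c,uv,z):
    o,d=ray(c,uv); return o+d*((z-o[2])/d[:,2])[:,None]
def proj(c,P):
    f,cx,cy,k1,Rc,t=c; q=np.array(P,float).reshape(-1,3)@Rc.T+t; p=q[:,:2]/q[:,2:]
    return p*(1+k1*(p**2).sum(1,keepdims=True))*f+[cx,cy]
E
python3 - <<'E'
from h import *
np.set_printoptions(precision=1,suppress=True)
s=robot.get_state();print(s, robot.hold_point_z)
for n in('scene','top','wrist'):
    c=cam(n);im=robot.capture(n);cv2.imwrite(f'pics/{n}0.png',im)
    print(n,'cam pos',ray(c,[320,240])[0],'axis',ray(c,[320,240])[1])
c=cam('top')
for t in 'stand board trivet caddy tin bowl1 syrup jar jug beans grinder'.split():
    print(t,[(np.round(d['box']),round(d['conf'],2)) for d in robot.look_for('top',t)])
print([(d['uv'],d['conf']) for d in robot.tip_of('top','lip')])
E
```

```text
pics
{'time_s': 0.0, 'joints': array([1.2, 0.3, 0. , 1.3, 0. , 1.4]), 'joint_vel': array([-0.,  0.,  0., -0.,  0.,  0.]), 'joint_efforts': array([ -0. , -48.1,  29.9,   0. ,   0. ,   0. ]), 'position': array([139.2, 557.4, 230.4]), 'tool_rot': array([-0. ,  0.1,  1. , -0. ]), 'force': array([ 0.3, -0.2,  0.1]), 'moment': array([0., 0., 0.]), 'grip_force': 0.0, 'opening': 85.33001440362368} 18.700000000000003
scene cam pos [1057.8 -137.2  930.9] axis [[-0.5  0.  -0.8]]
top cam pos [ 312.5  -85.2 1387.5] axis [[ 0.1 -0.  -1. ]]
wrist cam pos [ 66.8 574.5 372.4] axis [[ 0.3 -0.1 -1. ]]
stand [(array([ 66., 236., 188., 294.]), 0.81), (array([ 92., 247., 184., 283.]), 0.68), (array([347., 205., 376., 242.]), 0.62), (array([ 76., 314., 140., 357.]), 0.57), (array([296., 145., 322., 177.]), 0.36)]
board []
trivet [(array([270., 192., 309., 268.]), 0.57)]
caddy [(array([219., 150., 255., 192.]), 0.91)]
tin [(array([344., 164., 366., 188.]), 0.76), (array([295., 146., 323., 177.]), 0.64)]
bowl1 [(array([352., 266., 386., 298.]), 0.95), (array([343., 203., 376., 241.]), 0.93), (array([413., 253., 442., 285.]), 0.76)]
syrup [(array([326., 107., 352., 145.]), 0.59)]
jar [(array([120., 138., 165., 180.]), 0.81)]
jug [(array([457., 282., 506., 344.]), 0.7)]
beans [(array([464., 154., 523., 206.]), 0.6)]
grinder [(array([ 78., 313., 137., 356.]), 0.75)]
[([184.2, 258.5], 0.73)]
```

View pics/top0.png

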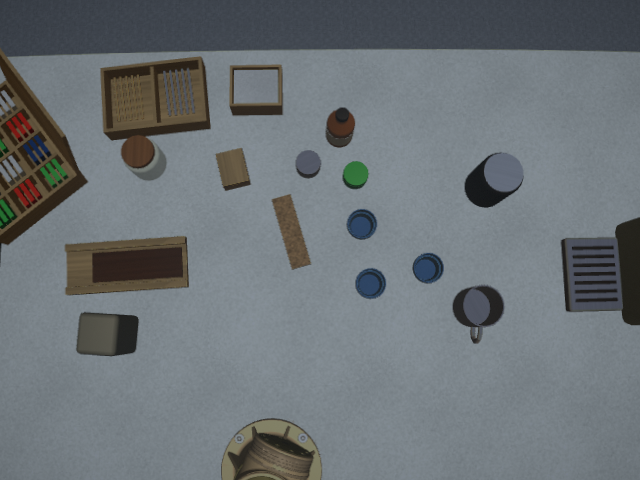

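View pics/scene0.png

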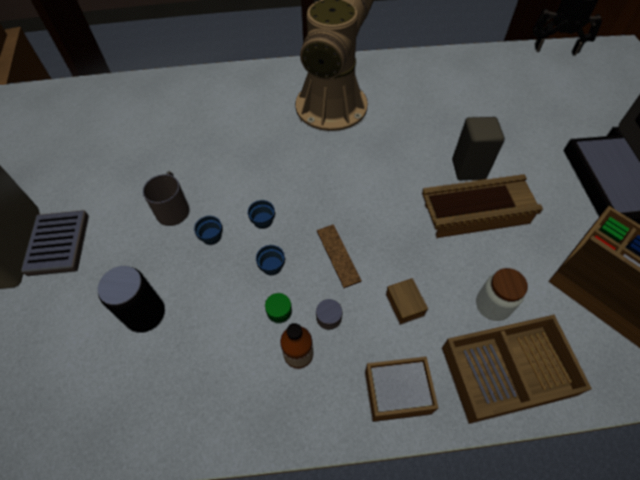

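The top view shows three blue bowls at (362,224), (370,283) and (428,268), and the steel tin at (308,163) beside its green look-alike at (356,175). The caddy is at (233,168) and the trivet at (291,231). The stand with the dark board is at (127,265), with its lip on the right, about (187,262). The candidates I could mistake are:
- **Tin:** grey (308,163) or green (356,175). I choose grey.
- **Caddy:** the wood block (233,168) or the wooden boxes at (155,95) and (256,90). I choose the block with the catch.

Run:
```python
from h import *
np.set_printoptions(precision=1,suppress=True)
c=cam('top');im=robot.capture('top')
def rect(mask,z,name):
    cs,_=cv2.findContours(mask.astype(np.uint8),cv2.RETR_EXTERNAL,cv2.CHAIN_APPROX_NONE)
    k=max(cs,key=cv2.contourArea)[:,0,:]
    P=at(c,k,z)[:,:2].astype(np.float32); r=cv2.minAreaRect(P); b=cv2.boxPoints(r)
    e=b[1]-b[0],b[2]-b[1]; l=max(e,key=np.linalg.norm)
    print(name,'ctr',np.array(r[0]),'size',np.array(r[1]),'yaw',np.degrees(np.arctan2(l[1],l[0]))%180)
for n,z in(('stand',70),('board',66),('trivet',10),('caddy',45),('tin',40),('bowl1',45)):
    for d in robot.regions_of('top',n)[:4]:
        if d['pixels'].sum()>50: rect(d['pixels'],z,n+' %.2f'%d['conf'])
# colour: board
hsv=cv2.cvtColor(im,cv2.COLOR_BGR2HSV)
print(im[265,140],im[265,80],im[230,290],im[165,235],im[350,300])
sub=np.zeros(im.shape[:2],bool);sub[240:292,70:186]=1
rect(sub&(im[...,2]<55),66,'boarddark')
sub[:]=0;sub[185:275,262:318]=1
rect(sub&(im[...,2].astype(int)-im[...,0]>15),10,'trivcol')
big=np.hstack([cv2.resize(im[225:305,55:200],None,fx=4,fy=4),cv2.resize(im[130:210,210:260],None,fx=4,fy=4)])
cv2.imwrite('pics/crop1.png',cv2.convertScaleAbs(big,alpha=1.6));print(big.shape)
```

```text
stand 0.96 ctr [447.4 314.2] size [114.5 274.5] yaw 93.42853
board 0.85 ctr [450.4 290.8] size [ 70.  204.1] yaw 92.66063
trivet 0.64 ctr [528.7 -48.5] size [171.2  48.1] yaw 15.5426035
caddy 0.95 ctr [669.4  81.8] size [92.2 64.4] yaw 13.865428
tin 0.80 ctr [680.5 -87.7] size [55.1 63.9] yaw 179.28943
tin 0.74 ctr [ 653.2 -194.9] size [55.  63.8] yaw 178.32495
bowl1 0.65 ctr [ 403.4 -222.8] size [65.6 69.5] yaw 133.73337
bowl1 0.59 ctr [ 436.5 -354.2] size [67.5 67.6] yaw 133.39258
bowl1 0.57 ctr [ 537.4 -207.3] size [66.9 67.9] yaw 134.04279
[29 34 46] [ 66  90 103] [64 83 99] [ 69  90 103] [143 137 128]
boarddark ctr [450.2 289.3] size [ 65.5 198.7] yaw 93.28292
trivcol ctr [529.3 -48.3] size [169.4  44.6] yaw 15.669235
(320, 780, 3)
```

View pics/crop1.png

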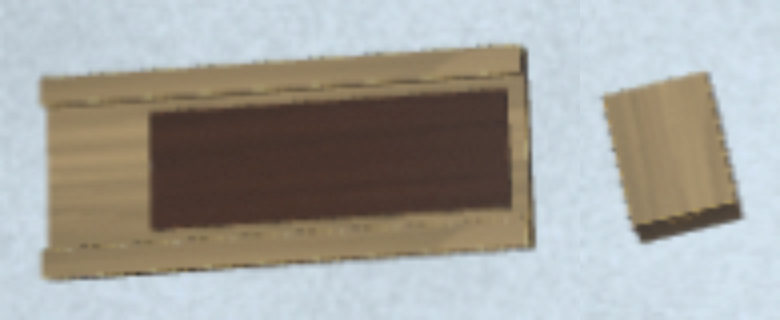

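The crop shows the board lying in the channel with its near end at crop (510,150), about 10 mm inside the lip, and bare deck behind its far end at (150,170). The wood block on the right is the solid caddy, yaw about 14°. I'll push the board's far end with shut fingers.

```bash
cat >> h.py <<'E'
def plan(*targets):
    """targets: (x,y,z,yaw of closing line deg); prints successive tool-axis shifts [m] & twist, from current pose"""
    s=robot.get_state(); q=s['tool_rot']; M=R.from_quat([q[1],q[2],q[3],q[0]]).as_matrix(); p=s['position'].astype(float)
    y=np.degrees(np.arctan2(M[1,1],M[0,1]))
    print('t %.1f'%s['time_s'],'pos',np.round(p,1),'closeyaw %.2f'%y,'tilt',np.round(M[:,2],3),'open %.1f'%s['opening'],'grip %.1f'%s['grip_force'],'F',np.round(s['force'],1),'j6 %.2f'%s['joints'][5])
    for t in targets:
        dy=(t[3]-y+90)%180-90
        a=np.radians(y); Y=np.array([np.cos(a),np.sin(a),0]); Z=np.array([0,0,-1.]); X=np.cross(Y,Z)
        d=np.array(t[:3])-p
        print(t,'travel',np.round([d@X/1000,d@Y/1000,d@Z/1000],4),'twist',round(-dy,1))
        p=np.array(t[:3],float); y=y+dy
E
python3 - <<'E'
from h import *
plan((443,412,200,3.4),(443,412,80,3.4),(443,412,62.5,3.4),(447.5,312,62.5,3.4))
E
```

```text
t 1.1 pos [139.4 557.9 231.3] closeyaw 75.98 tilt [ 0.  0. -1.] open 85.3 grip 0.0 F [-0.7 -0.6  0.1] j6 1.43
(443, 412, 200, 3.4) travel [-0.3299 -0.068   0.0313] twist 72.6
(443, 412, 80, 3.4) travel [0.   0.   0.12] twist -0.0
(443, 412, 62.5, 3.4) travel [0.     0.     0.0175] twist -0.0
(447.5, 312, 62.5, 3.4) travel [-0.1001 -0.0014  0.    ] twist -0.0
```

```bash
python3 -m creep '{"travel":[[-0.041,-0.008,0.004],[-0.082,-0.016,0.008],[-0.12,-0.025,0.012],[-0.16,-0.033,0.016],[-0.20,-0.041,0.02],[-0.24,-0.05,0.023],[-0.28,-0.058,0.027],[-0.32,-0.066,0.03]],"twist":[7,14,21,28,35,42,49,56],"claw":[255,255,255,255,255,255,255,255]}' 60
python3 - <<'E'
from h import *
plan((443,412,200,3.4),(443,412,80,3.4))
E
```

```text
time_s: 1.77
position: [435.4, 415.1, 201.2]
tool_rot: [-0.0, 0.576, 0.817, 0.0]
force: [0.1, 0.2, -0.3]
opening: -0.0
grip_force: 0.0
t 1.8 pos [435.4 415.1 201.2] closeyaw 19.63 tilt [ 0.  0. -1.] open -0.0 grip 0.0 F [ 0.1  0.2 -0.3] j6 1.86
(443, 412, 200, 3.4) travel [-0.0055  0.0061  0.0012] twist 16.2
(443, 412, 80, 3.4) travel [0.   0.   0.12] twist -0.0
```

```bash
python3 -m creep '{"travel":[[-0.003,0.003,0],[-0.0055,0.006,0],[-0.0055,0.006,0.001],[-0.0055,0.006,0.04],[-0.0055,0.006,0.08],[-0.0055,0.006,0.11],[-0.0055,0.006,0.12],[-0.0055,0.006,0.12]],"twist":[7,14,16.2,16.2,16.2,16.2,16.2,16.2],"claw":[255,255,255,255,255,255,255,255]}'
python3 - <<'E'
from h import *
plan((443,412,62.5,3.4))
cv2.imwrite('pics/w1.png',cv2.convertScaleAbs(robot.capture('wrist'),alpha=1.5))
E
```

```text
time_s: 2.43
position: [439.3, 411.7, 78.2]
tool_rot: [-0.001, 0.683, 0.73, -0.003]
force: [-0.1, 0.1, 0.4]
opening: -0.1
grip_force: 0.0
t 2.4 pos [439.3 411.7  78.2] closeyaw 3.77 tilt [-0.005 -0.004 -1.   ] open -0.1 grip 0.0 F [-0.1  0.1  0.4] j6 2.12
(443, 412, 62.5, 3.4) travel [0.0001 0.0037 0.0157] twist 0.4
```

View pics/w1.png

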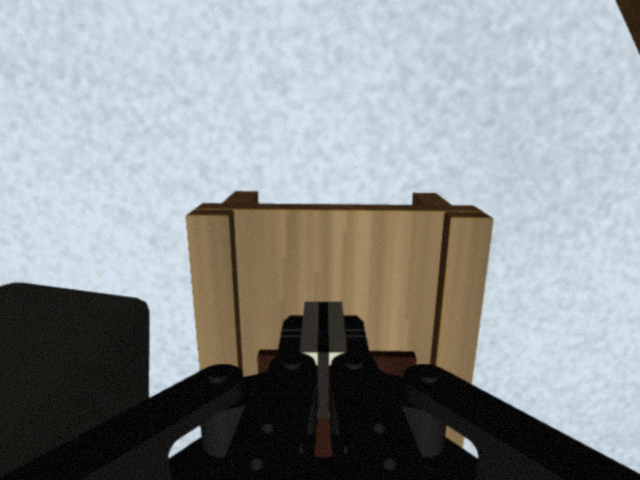

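Run:
```python
from h import *
np.set_printoptions(precision=1,suppress=True)
plan((443,412,62.5,3.4))
c=cam('wrist'); print(at(c,[[262,352],[414,352]],66), at(c,[[236,210],[445,208]],60), at(c,[[188,216],[490,216]],70))
```

```text
t 2.5 pos [440.7 412.8  80.7] closeyaw 3.77 tilt [-0. -0. -1.] open 0.2 grip 0.0 F [-0.3  0.  -0.2] j6 2.12
(443, 412, 62.5, 3.4) travel [-0.  0.  0.] twist 0.4
[[417.3 389.4  66. ]
 [480.1 393.6  66. ]] [[405.  447.4  60. ]
 [485.5 453.6  60. ]] [[389.4 446.4  70. ]
 [499.4 453.8  70. ]]
```

```bash
python3 -m creep '{"travel":[[0,0.004,0.005],[0,0.004,0.013],[0,0.004,0.0175],[0,0.004,0.0175],[-0.02,0.003,0.0175],[-0.035,0.003,0.0175],[-0.05,0.002,0.0175],[-0.05,0.002,0.0175]],"twist":[0.4,0.4,0.4,0.4,0.4,0.4,0.4,0.4],"claw":[255,255,255,255,255,255,255,255]}'
python3 - <<'E'
from h import *
np.set_printoptions(precision=1,suppress=True)
plan((447.5,312,62.5,3.4))
im=robot.capture('top')
c=cam('top')
sub=np.zeros(im.shape[:2],bool);sub[240:292,70:230]=1
print([ (d['conf'],d['box']) for d in robot.look_for('top','board')])
cv2.imwrite('pics/t2.png',cv2.convertScaleAbs(cv2.resize(im[200:320,50:250],None,fx=4,fy=4),alpha=1.6))
E
```

```text
time_s: 3.15
position: [446.4, 360.8, 64.1]
tool_rot: [0.0, 0.687, 0.727, -0.001]
force: [0.2, -0.8, -0.0]
opening: -0.1
grip_force: 0.0
t 3.1 pos [446.4 360.8  64.1] closeyaw 3.24 tilt [-0. -0. -1.] open -0.1 grip 0.0 F [ 0.2 -0.8 -0. ] j6 2.05
(447.5, 312, 62.5, 3.4) travel [-0. -0.  0.] twist -0.2
[]
```

View pics/t2.png

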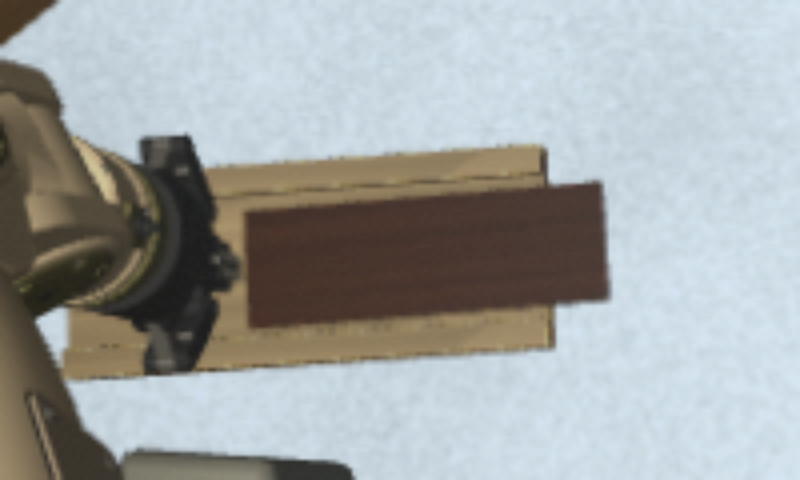

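The board slid straight: its near end (604,241) is past the lip (550,250), about 30 mm of overhang. I'll push 47 mm more.

```bash
python3 -m creep '{"travel":[[-0.008,0,0],[-0.017,0,0],[-0.026,0,0],[-0.035,0,0],[-0.042,0,0],[-0.047,0,0],[-0.047,0,0],[-0.047,0,0]],"twist":[0,0,0,0,0,0,0,0],"claw":[255,255,255,255,255,255,255,255]}'
python3 -m creep '{"travel":[[0.01,0,0],[0.02,0,0],[0.02,0,-0.03],[0.02,0,-0.06],[0.02,0,-0.06]],"twist":[0,0,0,0,0],"claw":[255,255,255,255,255]}'
python3 - <<'E'
from h import *
np.set_printoptions(precision=1,suppress=True)
plan((447.5,312,62.5,3.4))
im=robot.capture('top');c=cam('top')
for d in robot.regions_of('top','board')[:2]:
    k=np.argwhere(d['pixels'])[:,::-1];P=at(c,k,66)[:,:2]
    r=cv2.minAreaRect(P.astype(np.float32)); print(d['conf'],r)
sub=np.zeros(im.shape[:2],bool);sub[240:285,125:235]=1
m=sub&(im[...,2]<60)&(im[...,2].astype(int)-im[...,0]>5)
k=np.argwhere(m)[:,::-1];P=at(c,k,66)[:,:2];print('col',cv2.minAreaRect(P.astype(np.float32)))
cv2.imwrite('pics/t3.png',cv2.convertScaleAbs(cv2.resize(im[200:320,50:250],None,fx=4,fy=4),alpha=1.6))
E
```

```text
time_s: 3.92
position: [449.4, 315.8, 63.7]
tool_rot: [0.0, 0.686, 0.727, -0.0]
force: [0.0, 0.6, 0.8]
opening: -0.2
grip_force: 0.1
time_s: 4.33
position: [450.7, 339.5, 128.9]
tool_rot: [0.001, 0.685, 0.728, 0.004]
force: [1.0, 0.1, 1.8]
opening: 0.3
grip_force: 0.0
t 4.3 pos [450.7 339.5 128.9] closeyaw 3.47 tilt [ 0.  0. -1.] open 0.3 grip 0.0 F [1.  0.1 1.8] j6 2.01
(447.5, 312, 62.5, 3.4) travel [-0.  -0.   0.1] twist 0.1
0.67 ((452.9527587890625, 203.8924560546875), (67.96638488769531, 203.06900024414062), 3.4086902141571045)
col ((461.1459045410156, 206.21759033203125), (80.14740753173828, 198.3037109375), 4.266058921813965)
```

View pics/t3.png

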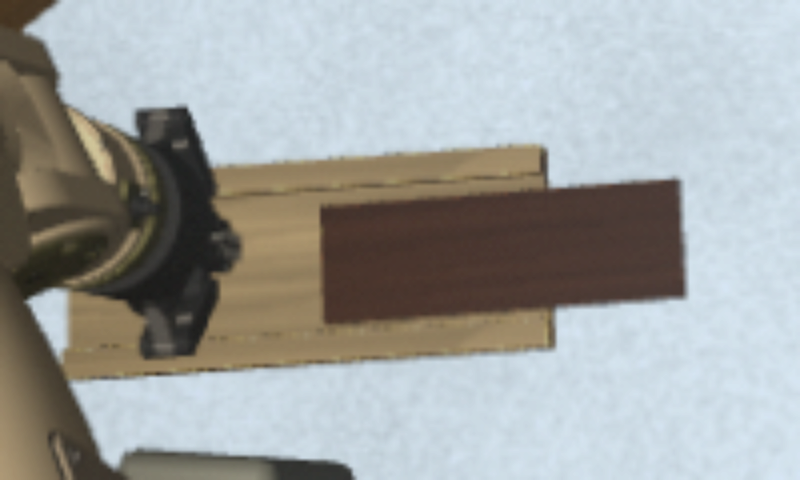

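Overhang is about 73 mm (682 against 550) and the board is stable. Next I pinch it about 19 mm beyond the lip.

```bash
python3 -m creep '{"travel":[[0,0,-0.01],[-0.03,0,-0.01],[-0.07,0,-0.01],[-0.11,0,-0.01],[-0.15,0,-0.01],[-0.18,0,-0.01],[-0.18,0,-0.01],[-0.18,0,-0.01]],"twist":[0,0,0,0,0,0,0,0],"claw":[0,0,0,0,0,0,0,0]}'
python3 - <<'E'
from h import *
plan((457,158.5,48,3.4))
cv2.imwrite('pics/w2.png',cv2.convertScaleAbs(robot.capture('wrist'),alpha=1.5))
E
```

```text
time_s: 5.1
position: [458.3, 155.4, 133.2]
tool_rot: [-0.001, 0.687, 0.726, -0.001]
force: [0.6, 0.0, 0.1]
opening: 85.5
grip_force: 0.0
t 5.1 pos [458.3 155.4 133.2] closeyaw 3.18 tilt [-0.002 -0.    -1.   ] open 85.5 grip 0.0 F [0.6 0.  0.1] j6 1.68
(457, 158.5, 48, 3.4) travel [ 0.0031 -0.0011  0.0852] twist -0.2
```

View pics/w2.png

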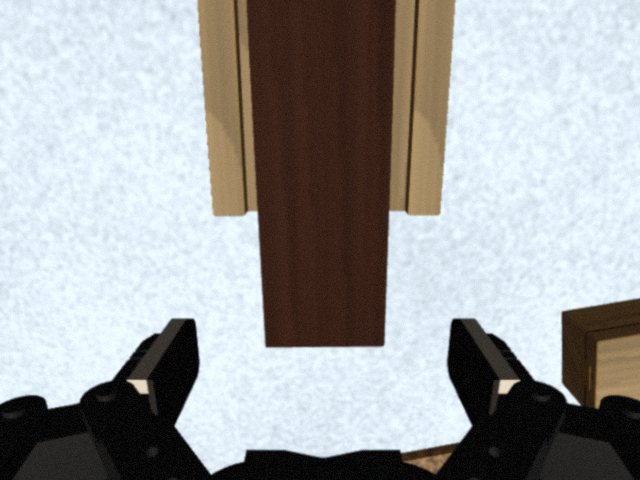

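Run:
```python
from h import *
np.set_printoptions(precision=4,suppress=True)
c=cam('wrist');plan()
print(at(c,[[252,211],[400,211]],60),at(c,[[266,346],[384,346]],66))
```

```text
t 5.2 pos [458.4 156.5 133.3] closeyaw 3.28 tilt [-0.001  0.    -1.   ] open 85.3 grip 0.0 F [ 0.4 -0.3 -1. ] j6 1.68
[[420.9986 178.8874  60.    ]
 [496.5768 183.2722  60.    ]] [[430.2592 104.7294  66.    ]
 [495.0577 108.5146  66.    ]]
```

```bash
python3 -m creep '{"travel":[[0.003,0.001,0.02],[0.003,0.001,0.05],[0.003,0.001,0.075],[0.003,0.001,0.085],[0.003,0.001,0.085],[0.003,0.001,0.085]],"twist":[0,0,0,0,0,0],"claw":[0,0,0,0,0,0]}' 40
python3 -m creep '{"travel":[[0,0,0],[0,0,0],[0,0,0],[0,0,0],[0,0,0],[0,0,0],[0,0,0],[0,0,0]],"twist":[0,0,0,0,0,0,0,0],"claw":[40,50,60,70,90,90,90,90]}' 40
python3 - <<'E'
from h import *
plan((459,160,48,3.4))
cv2.imwrite('pics/w3.png',cv2.convertScaleAbs(robot.capture('wrist'),alpha=1.5))
robot.capture('top'); print([d['conf'] for d in robot.regions_of('top','board')])
E
```

```text
time_s: 5.65
position: [459.2, 160.7, 48.7]
tool_rot: [-0.001, 0.685, 0.728, -0.001]
force: [-0.1, 0.7, 0.2]
opening: 85.2
grip_force: 0.0
time_s: 6.32
position: [460.9, 160.3, 50.5]
tool_rot: [0.001, 0.686, 0.728, 0.002]
force: [-1.2, 0.5, 6.6]
opening: 64.7
grip_force: 43.0
t 6.3 pos [460.9 160.3  50.5] closeyaw 3.37 tilt [ 0.003  0.001 -1.   ] open 64.7 grip 43.0 F [-1.2  0.5  6.6] j6 1.68
(459, 160, 48, 3.4) travel [-0.0002 -0.0019  0.0025] twist -0.0
[0.85, 0.65]
```

View pics/w3.png

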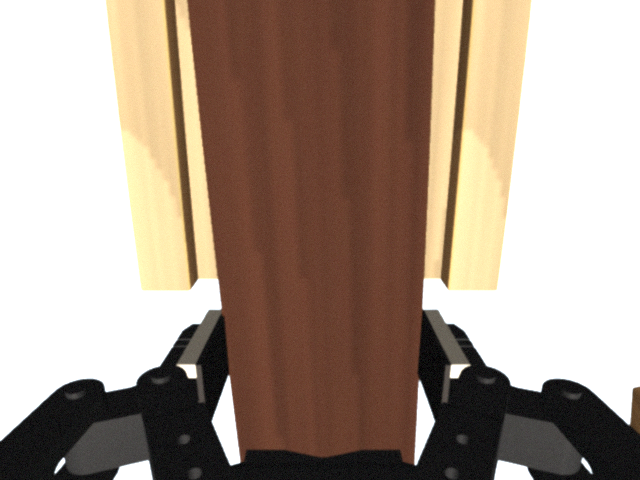

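Gripped at 43 N, with the board still on the deck and level between the pads. I'll lift it and carry it to a hover beside the trivet, so the wrist camera can see the trivet uncovered.

```bash
python3 -m creep '{"travel":[[0,0,0],[0,0,0],[0,0,-0.01],[0,0,-0.03],[0,0,-0.06],[0,0,-0.09],[0,0,-0.115],[0,0,-0.12]],"twist":[0,0,0,0,0,0,0,0],"claw":[100,100,100,100,100,100,100,100]}' 80
python3 -m creep '{"travel":[[-0.01,0,0],[-0.03,0,0],[-0.05,0,0],[-0.07,0,0],[-0.09,0,0],[-0.11,0,0],[-0.13,0,0],[-0.134,0,0]],"twist":[5,10,16,22,28,34,40,45],"claw":[100,100,100,100,100,100,100,100]}'
python3 - <<'E'
from h import *
plan((461,26,170,-74.4),(485.5,-60.6,50,-74.4))
E
```

```text
time_s: 7.13
position: [462.2, 160.2, 174.1]
tool_rot: [0.002, 0.686, 0.728, 0.003]
force: [0.3, 0.3, -0.9]
opening: 63.6
grip_force: 87.6
time_s: 7.8
position: [467.5, 23.6, 168.7]
tool_rot: [0.0, 0.914, 0.406, -0.0]
force: [-0.0, -0.4, -1.5]
opening: 63.6
grip_force: 87.6
t 7.8 pos [467.5  23.6 168.7] closeyaw -42.07 tilt [-0.    -0.001 -1.   ] open 63.6 grip 87.6 F [-0.  -0.4 -1.5] j6 2.18
(461, 26, 170, -74.4) travel [-0.0026 -0.0064 -0.0013] twist 32.3
(485.5, -60.6, 50, -74.4) travel [0.0003 0.09   0.12  ] twist -0.0
```

```bash
python3 -m creep '{"travel":[[0,0,0],[-0.003,-0.006,0],[-0.003,-0.006,0],[-0.003,-0.006,0],[-0.003,-0.006,0],[-0.003,-0.006,0],[-0.003,-0.006,0]],"twist":[6,12,18,24,30,32.3,32.3],"claw":[100,100,100,100,100,100,100]}'
python3 - <<'E'
from h import *
np.set_printoptions(precision=1,suppress=True)
im=robot.capture('wrist');c=cam('wrist')
cv2.imwrite('pics/w4.png',cv2.convertScaleAbs(im,alpha=1.2))
for cn,cc in(('wrist',c),('top',cam('top')),('scene',cam('scene'))):
  if cn!='wrist': im=robot.capture(cn)
  for d in robot.regions_of(cn,'trivet')[:1]:
    k=np.argwhere(d['pixels'])[:,::-1];P=at(cc,k,10)[:,:2]
    print(cn,d['conf'],d['box'],cv2.minAreaRect(P.astype(np.float32)))
im=robot.capture('top');cv2.imwrite('pics/t4.png',im)
for d in robot.regions_of('top','board')[:1]:
    k=np.argwhere(d['pixels'])[:,::-1];P=at(cam('top'),k,186)[:,:2]
    print('board',d['conf'],cv2.minAreaRect(P.astype(np.float32)))
np.set_printoptions(precision=4);plan((485.5,-60.6,50,-74.4))
E
```

```text
time_s: 8.38
position: [460.6, 27.7, 168.7]
tool_rot: [-0.0, 0.99, 0.139, -0.0]
force: [0.2, -0.4, -1.8]
opening: 63.4
grip_force: 87.6
wrist 0.93 [424.5, 17.7, 502.3, 270.4] ((531.866943359375, -49.94673156738281), (169.4340057373047, 45.541595458984375), 16.47376823425293)
top 0.62 [274.6, 193.6, 307.2, 269.1] ((528.6375122070312, -47.257118225097656), (170.6053924560547, 49.14332580566406), 16.507247924804688)
scene 0.63 [318.4, 226.7, 364.4, 286.6] ((533.2476806640625, -47.613162994384766), (173.50421142578125, 49.818214416503906), 15.658050537109375)
board 0.56 ((429.2503356933594, 12.92201042175293), (41.78868103027344, 54.87192153930664), 18.80756187438965)
t 8.8 pos [461.   27.8 168.8] closeyaw -73.90 tilt [-0.  0. -1.] open 63.4 grip 87.6 F [ 0.5  0.2 -0.9] j6 2.75
(485.5, -60.6, 50, -74.4) travel [-0.001   0.0917  0.1188] twist 0.5
```

View pics/w4.png

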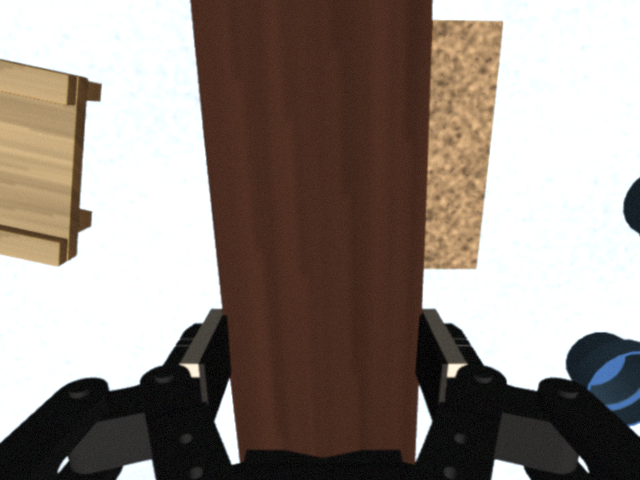

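The trivet shows at right, (465,145) in the picture. The wrist view puts its centre at about (531.5,-49.5) with yaw 16°, and the other cameras agree within 4 mm. The board is held level.

```bash
python3 -m creep '{"travel":[[0,0.02,0],[0,0.055,0],[0,0.085,0],[0.001,0.093,0],[0.001,0.0935,0.03],[0.001,0.0935,0.07],[0.001,0.0935,0.11],[0.001,0.0935,0.13]],"twist":[0,0,0,0,0,0,0,0],"claw":[100,100,100,100,100,100,100,100]}'
python3 - <<'E'
from h import *
plan((487.8,-61.8,8,-74),(487.8,-61.8,-1,-74))
E
```

```text
time_s: 9.45
position: [485.2, -60.9, 34.9]
tool_rot: [-0.001, 0.99, 0.14, -0.002]
force: [-1.4, 0.6, -1.6]
opening: 63.3
grip_force: 87.8
t 9.4 pos [485.2 -60.9  34.9] closeyaw -73.94 tilt [-0.005  0.002 -1.   ] open 63.3 grip 87.8 F [-1.4  0.6 -1.6] j6 2.57
(487.8, -61.8, 8, -74) travel [0.0023 0.0016 0.0269] twist 0.1
(487.8, -61.8, -1, -74) travel [0.    0.    0.009] twist -0.0
```

```bash
python3 -m creep '{"travel":[[0,0,0.005],[0,0,0.012],[0,0,0.018],[0,0,0.022],[0,0,0.024],[0,0,0.024]],"twist":[0,0,0,0,0,0],"claw":[100,100,100,100,100,100]}'
python3 - <<'E'
from h import *
plan((487.8,-61.8,8,-74),(487.8,-61.8,-1,-74))
E
```

```text
time_s: 9.95
position: [488.6, -61.9, 15.4]
tool_rot: [0.0, 0.99, 0.14, 0.001]
force: [-0.9, 0.1, -2.1]
opening: 63.0
grip_force: 87.8
t 9.9 pos [488.6 -61.9  15.4] closeyaw -73.92 tilt [ 0.001 -0.    -1.   ] open 63.0 grip 87.8 F [-0.9  0.1 -2.1] j6 2.57
(487.8, -61.8, 8, -74) travel [-0.0007 -0.0003  0.0074] twist 0.1
(487.8, -61.8, -1, -74) travel [0.    0.    0.009] twist -0.0
```

```bash
python3 -m creep '{"travel":[[0,0,0.004],[0,0,0.008],[0,0,0.011],[0,0,0.013],[0,0,0.013],[0,0,0.013]],"twist":[0,0,0,0,0,0],"claw":[100,100,100,100,100,100]}'
python3 -m creep '{"travel":[[0,0,0.001],[0,0,0.002],[0,0,0.002]],"twist":[0,0,0],"claw":[100,100,100]}'
```

```text
time_s: 10.45
position: [487.9, -61.7, 1.7]
tool_rot: [-0.0, 0.99, 0.14, -0.0]
force: [0.3, -0.5, -0.8]
opening: 63.0
grip_force: 87.9
time_s: 10.7
position: [488.0, -61.8, 1.4]
tool_rot: [0.0, 0.99, 0.14, 0.0]
force: [-4.5, 1.2, 13.5]
opening: 63.3
grip_force: 89.4
```

Contact is 13 N, so the board is seated. Releasing and rising.

```bash
python3 -m creep '{"travel":[[0,0,-0.001],[0,0,-0.001],[0,0,-0.001],[0,0,-0.001],[0,0,-0.02],[0,0,-0.06],[0,0,-0.10],[0,0,-0.14]],"twist":[0,0,0,0,0,0,0,0],"claw":[40,0,0,0,0,0,0,0]}' 40
python3 -m creep '{"travel":[[-0.04,0,-0.02],[-0.08,0,-0.04],[-0.10,0,-0.06],[-0.10,0,-0.07],[-0.10,0,-0.07]],"twist":[0,0,0,0,0],"claw":[0,0,0,0,0]}'
python3 - <<'E'
from h import *
plan((487.8,-61.8,8,-74))
im=robot.capture('wrist');c=cam('wrist');cv2.imwrite('pics/w5.png',cv2.convertScaleAbs(im,alpha=1.2))
def rc(cn,cc,n,z):
  for d in robot.regions_of(cn,n)[:3]:
    k=np.argwhere(d['pixels'])[:,::-1];P=at(cc,k,z)[:,:2]
    print(cn,n,round(d['conf'],2),np.round(d['box']),np.round(np.hstack(cv2.minAreaRect(P.astype(np.float32))),1))
rc('wrist',c,'board',16);rc('wrist',c,'bowl1',45)
robot.capture('top');rc('top',cam('top'),'board',16);rc('top',cam('top'),'bowl1',45)
E
```

```text
time_s: 11.37
position: [487.1, -61.5, 140.7]
tool_rot: [-0.0, 0.99, 0.14, -0.001]
force: [1.6, -0.9, -0.1]
opening: 85.7
grip_force: 0.0
time_s: 11.78
position: [392.2, -90.3, 212.2]
tool_rot: [0.001, 0.99, 0.139, 0.002]
force: [0.8, -0.7, 0.4]
opening: 85.1
grip_force: 0.0
t 11.8 pos [392.2 -90.3 212.2] closeyaw -74.02 tilt [ 0.005 -0.002 -1.   ] open 85.1 grip 0.0 F [ 0.8 -0.7  0.4] j6 2.44
(487.8, -61.8, 8, -74) travel [ 0.0997 -0.0011  0.2042] twist -0.0
wrist board 0.72 [271.   0. 367. 153.] [487.8 -63.3 106.6  66.2  17.7]
wrist bowl1 0.98 [491.   7. 600. 114.] [ 539.3 -205.4   66.    74.8   17.4]
wrist bowl1 0.77 [600. 206. 639. 290.] [ 429.8 -318.9   68.3   30.5   28.4]
top board 0.98 [263. 186. 301. 231.] [580.4 -29.5  91.2  67.4  18.1]
top bowl1 0.68 [414. 252. 446. 286.] [ 435.9 -354.7   65.9   67.6   43.4]
top bowl1 0.61 [355. 265. 386. 300.] [ 404.5 -223.9   66.8   66.5   89.1]
top bowl1 0.6 [344. 206. 379. 239.] [ 537.2 -208.    67.8   70.1   25.8]
```

View pics/w5.png

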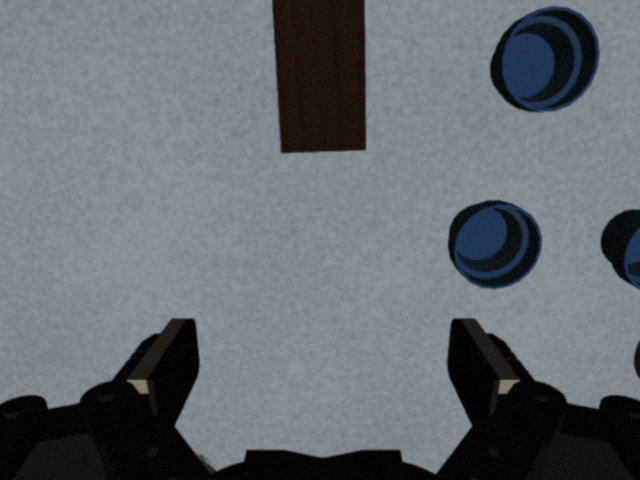

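The board lies on the trivet with its near edge at (324,151). Bowls show at (545,60), (495,243) and (620,245). I'll hover back a little for a full, settled view of the board.

```bash
python3 -m creep '{"travel":[[0.04,0,-0.02],[0.075,0,-0.05],[0.09,0,-0.08],[0.09,0,-0.1],[0.09,0,-0.1],[0.09,0,-0.1]],"twist":[0,0,0,0,0,0],"claw":[0,0,0,0,0,0]}'
cat >> h.py <<'E'
def rc(cn,n,z,k=3,cap=True):
  if cap: robot.capture(cn)
  c=cam(cn)
  for d in robot.regions_of(cn,n)[:k]:
    q=np.argwhere(d['pixels'])[:,::-1]
    if len(q)<20: continue
    P=at(c,q,z)[:,:2]
    print(cn,n,round(d['conf'],2),np.round(d['box']),np.round(np.hstack(cv2.minAreaRect(P.astype(np.float32))),1))
E
python3 - <<'E'
from h import *
im=robot.capture('wrist');plan()
rc('wrist','board',16,2,0);rc('wrist','caddy',45,2,0);rc('wrist','bowl1',45,3,0);rc('wrist','tin',40,3,0);rc('wrist','trivet',10,1,0)
cv2.imwrite('pics/w6.png',cv2.convertScaleAbs(im,alpha=1.2))
rc('scene','caddy',45,1)
E
```

```text
time_s: 12.58
position: [479.4, -64.3, 309.5]
tool_rot: [-0.0, 0.99, 0.14, 0.0]
force: [-0.3, 0.6, 0.2]
opening: 85.3
grip_force: 0.0
t 12.6 pos [478.4 -64.2 308.5] closeyaw -73.88 tilt [-0.002  0.001 -1.   ] open 85.5 grip 0.0 F [ 0.   1.  -0.4] j6 2.56
wrist board 0.63 [282.  19. 358. 233.] [530.1 -48.7 201.   67.4  17.9]
wrist bowl1 0.85 [413. 266. 484. 332.] [ 410.6 -220.    72.9   66.4   43.4]
wrist bowl1 0.8 [535. 265. 612. 336.] [ 441.  -344.8   88.2   66.1   69.4]
wrist bowl1 0.62 [449. 135. 522. 209.] [ 537.9 -206.9   66.8   70.7    8.8]
wrist tin 0.71 [477.   8. 555.  79.] [ 652.4 -192.6   56.4   69.7   22.5]
wrist tin 0.7 [388.   0. 437.  15.] [653.3 -93.6  11.1  43.   16.6]
wrist trivet 0.59 [284.  20. 355. 231.] [528.6 -49.1 202.   66.5  17.7]
scene caddy 0.9 [384. 277. 427. 325.] [684.   81.4  92.9  74.1  14.2]
```

View pics/w6.png

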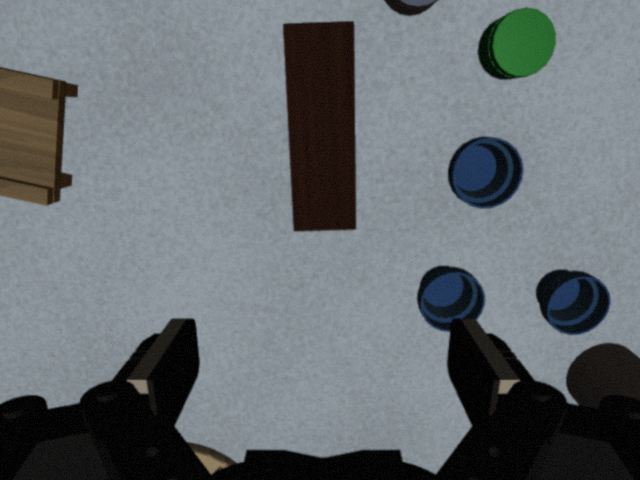

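Run:
```python
from h import *
plan((610,66,230,-76))
```

```text
t 13.0 pos [477.8 -64.6 309.2] closeyaw -73.95 tilt [-0.001  0.    -1.   ] open 85.0 grip 0.0 F [-0.1  0.2  0.8] j6 2.56
(610, 66, 230, -76) travel [ 0.1632 -0.0889  0.0792] twist 2.1
```

```bash
python3 -m creep '{"travel":[[0.02,-0.01,0.01],[0.05,-0.03,0.025],[0.08,-0.045,0.04],[0.11,-0.06,0.055],[0.14,-0.075,0.07],[0.16,-0.087,0.079],[0.163,-0.089,0.079],[0.163,-0.089,0.079]],"twist":[2,2,2,2,2,2,2,2],"claw":[0,0,0,0,0,0,0,0]}'
python3 - <<'E'
from h import *
im=robot.capture('wrist');plan()
rc('wrist','caddy',45,2,0);rc('wrist','tin',40,3,0)
cv2.imwrite('pics/w7.png',cv2.convertScaleAbs(im,alpha=1.2))
for cn in('top','scene'): rc(cn,'board',16,1)
cv2.imwrite('pics/s7.png',robot.capture('scene'))
E
```

```text
time_s: 13.65
position: [610.2, 67.1, 229.2]
tool_rot: [-0.0, 0.992, 0.123, -0.001]
force: [-1.2, -0.4, 0.3]
opening: 85.2
grip_force: 0.0
t 13.7 pos [609.9  66.3 230.3] closeyaw -75.88 tilt [-0.001 -0.    -1.   ] open 85.0 grip 0.0 F [-0.  -0.1  0.8] j6 2.87
wrist caddy 0.94 [276.  62. 369. 178.] [675.9  81.9  80.4  62.6  13.1]
wrist caddy 0.41 [384. 206. 462. 405.] [544.2 -38.9 185.2  61.5  17.9]
wrist tin 0.86 [591. 189. 640. 263.] [ 651.9 -171.6   66.5   40.    26.4]
wrist tin 0.35 [  1. 394.  16. 404.] [365.7 310.    9.3  18.7  40.1]
top board 0.86 [261. 187. 317. 277.] [529.4 -46.3 198.7  66.1  18.3]
scene board 0.67 [312. 215. 371. 293.] [532.9 -46.5 204.2  69.8  17.8]
```

View pics/w7.png

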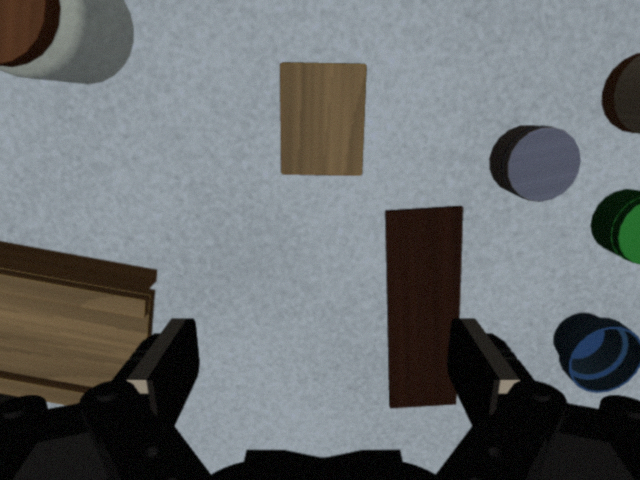

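The caddy shows at (322,118), measured (676,82) with yaw 13.1° and the right size. The steel tin is at (543,162). All three cameras put the board about 1.8° off the trivet in yaw, with the centre good. I'll square it with a light squeeze at its centre.

Run:
```python
from h import *
plan((531.5,-49.0,120,-74.2),(531.5,-49.0,3,-74.2))
```

```text
t 14.1 pos [610.1  65.3 231.7] closeyaw -75.99 tilt [ 0.001  0.    -1.   ] open 85.6 grip 0.0 F [-0.7 -0.5  0.1] j6 2.87
(531.5, -49.0, 120, -74.2) travel [-0.104   0.0919  0.1117] twist -1.8
(531.5, -49.0, 3, -74.2) travel [0.    0.    0.117] twist -0.0
```

```bash
python3 -m creep '{"travel":[[-0.02,0.018,0.02],[-0.05,0.045,0.05],[-0.08,0.07,0.08],[-0.1,0.088,0.1],[-0.104,0.092,0.11],[-0.104,0.092,0.11],[-0.104,0.092,0.11]],"twist":[-1.8,-1.8,-1.8,-1.8,-1.8,-1.8,-1.8],"claw":[0,0,0,0,0,0,0]}' 20
python3 - <<'E'
from h import *
plan((531.5,-49.0,3,-74.2))
E
```

```text
time_s: 14.63
position: [531.0, -49.0, 120.8]
tool_rot: [-0.0, 0.991, 0.137, -0.0]
force: [0.7, 0.1, 0.6]
opening: 85.1
grip_force: 0.0
t 14.6 pos [531.  -49.  120.8] closeyaw -74.25 tilt [-0.001  0.001 -1.   ] open 85.1 grip 0.0 F [0.7 0.1 0.6] j6 2.62
(531.5, -49.0, 3, -74.2) travel [5.000e-04 1.000e-04 1.178e-01] twist -0.1
```

```bash
python3 -m creep '{"travel":[[0,0,0.03],[0,0,0.07],[0,0,0.1],[0,0,0.113],[0,0,0.117],[0,0,0.117]],"twist":[0,0,0,0,0,0],"claw":[0,0,0,0,0,0]}' 20
python3 -m creep '{"travel":[[0,0,0],[0,0,0],[0,0,0],[0,0,0],[0,0,0],[0,0,0],[0,0,0],[0,0,0]],"twist":[0,0,0,0,0,0,0,0],"claw":[30,45,52,58,64,68,72,72]}' 20
python3 -m creep '{"travel":[[0,0,0],[0,0,0],[0,0,0],[0,0,0],[0,0,-0.02],[0,0,-0.06],[0,0,-0.1],[0,0,-0.14]],"twist":[0,0,0,0,0,0,0,0],"claw":[50,40,20,0,0,0,0,0]}' 20
python3 - <<'E'
from h import *
plan((652,76,160,-76.9),(675.9,81.9,160,-76.9),(675.9,81.9,14,-76.9))
E
```

```text
time_s: 15.13
position: [532.7, -47.8, 4.0]
tool_rot: [-0.0, 0.99, 0.139, 0.0]
force: [-0.7, 0.1, 1.1]
opening: 85.4
grip_force: 0.0
time_s: 15.8
position: [533.3, -48.5, 5.7]
tool_rot: [0.0, 0.99, 0.138, 0.002]
force: [-1.6, 1.1, 7.9]
opening: 65.1
grip_force: 20.5
time_s: 16.47
position: [530.8, -48.2, 144.7]
tool_rot: [-0.0, 0.99, 0.138, -0.001]
force: [0.7, -0.3, -0.8]
opening: 85.2
grip_force: 0.0
t 16.5 pos [530.8 -48.2 144.7] closeyaw -74.13 tilt [-0.002  0.001 -1.   ] open 85.2 grip 0.0 F [ 0.7 -0.3 -0.8] j6 2.62
(652, 76, 160, -76.9) travel [ 0.1505 -0.0864 -0.0153] twist 2.8
(675.9, 81.9, 160, -76.9) travel [ 0.0246 -0.0003  0.    ] twist -0.0
(675.9, 81.9, 14, -76.9) travel [0.    0.    0.146] twist -0.0
```

```bash
python3 -m creep '{"travel":[[0.03,-0.02,-0.015],[0.065,-0.035,-0.015],[0.1,-0.055,-0.015],[0.14,-0.075,-0.015],[0.165,-0.084,-0.015],[0.175,-0.087,-0.015],[0.175,-0.087,-0.015],[0.175,-0.087,-0.015]],"twist":[2.8,2.8,2.8,2.8,2.8,2.8,2.8,2.8],"claw":[0,0,0,0,0,0,0,0]}' 40
python3 - <<'E'
from h import *
plan((675.9,81.9,5,-76.9))
for cn in('top','scene'): rc(cn,'board',16,1)
E
```

```text
time_s: 17.13
position: [676.0, 83.5, 157.7]
tool_rot: [0.0, 0.993, 0.114, -0.001]
force: [-1.4, 0.6, -0.4]
opening: 85.2
grip_force: 0.0
t 17.1 pos [676.   83.5 157.7] closeyaw -76.87 tilt [-0.002 -0.    -1.   ] open 85.2 grip 0.0 F [-1.4  0.6 -0.4] j6 2.92
(675.9, 81.9, 5, -76.9) travel [-0.0004  0.0015  0.1527] twist 0.0
top board 0.83 [262. 186. 318. 278.] [529.4 -47.7 198.4  65.5  17.5]
scene board 0.58 [314. 220. 368. 293.] [533.2 -48.3 205.6  70.8  17.2]
```

```bash
python3 -m creep '{"travel":[[0,0.001,0.04],[0,0.001,0.08],[0,0.001,0.12],[0,0.001,0.145],[0,0.001,0.152],[0,0.001,0.152],[0,0.001,0.152],[0,0.001,0.152]],"twist":[0,0,0,0,0,0,0,0],"claw":[0,0,0,0,0,20,60,90]}' 40
python3 -m creep '{"travel":[[0,0,0],[0,0,0],[0,0,0],[0,0,0],[0,0,-0.02],[0,0,-0.06],[0,0,-0.1],[0,0,-0.1]],"twist":[0,0,0,0,0,0,0,0],"claw":[100,100,100,100,100,100,100,100]}' 40
python3 - <<'E'
from h import *
p=np.array([531,-48.8]);a=np.radians(16.8);u=np.array([np.cos(a),np.sin(a)])
print('near',p-50*u,'far',p+50*u)
f=p+50*u
plan((*f,110,16.8-90),(*f,22,16.8-90))
E
```

```text
time_s: 18.0
position: [678.6, 82.1, 10.0]
tool_rot: [0.0, 0.994, 0.114, 0.002]
force: [-0.5, 0.4, -1.9]
opening: 61.2
grip_force: 46.4
time_s: 18.67
position: [681.6, 82.3, 116.7]
tool_rot: [0.001, 0.993, 0.114, 0.007]
force: [2.4, -0.1, 0.2]
opening: 61.6
grip_force: 46.7
near [483.13402512 -63.25158985] far [578.86597488 -34.34841015]
t 18.7 pos [681.6  82.3 116.7] closeyaw -76.91 tilt [ 0.014  0.    -1.   ] open 61.6 grip 46.7 F [ 2.4 -0.1  0.2] j6 2.92
(np.float64(578.8659748766033), np.float64(-34.34841015277642), 110, -73.2) travel [-0.1264  0.0904  0.0067] twist -3.7
(np.float64(578.8659748766033), np.float64(-34.34841015277642), 22, -73.2) travel [0.    0.    0.088] twist -0.0
```

```bash
python3 -m creep '{"travel":[[-0.03,0.02,0],[-0.06,0.045,0],[-0.1,0.07,0],[-0.12,0.085,0],[-0.127,0.09,0],[-0.127,0.09,0],[-0.127,0.09,0]],"twist":[-3.7,-3.7,-3.7,-3.7,-3.7,-3.7,-3.7],"claw":[100,100,100,100,100,100,100]}'
python3 - <<'E'
from h import *
im=robot.capture('wrist');rc('wrist','board',16,1,0)
for cn in('top','scene'): rc(cn,'caddy',150,1)
plan((578.9,-34.3,24,16.8-90))
cv2.imwrite('pics/w8.png',im)
E
```

```text
time_s: 19.25
position: [573.8, -34.5, 107.4]
tool_rot: [0.0, 0.989, 0.145, 0.001]
force: [-0.3, -1.1, -1.8]
opening: 61.4
grip_force: 46.6
wrist board 0.64 [263. 145. 385. 216.] [610.6 -25.   37.2  65.6  17.6]
top caddy 0.64 [284. 221. 318. 277.] [472.8 -63.  108.5  60.9  17.5]
scene caddy 0.94 [333. 232. 372. 269.] [603.4 -32.7  70.7  73.2  16.9]
t 19.6 pos [573.9 -33.4 106.6] closeyaw -73.14 tilt [ 0.  0. -1.] open 61.4 grip 46.6 F [ 0.6 -0.2 -2.5] j6 2.65
(578.9, -34.3, 24, -73.2) travel [0.0046 0.0024 0.0826] twist 0.1
```

View pics/w8.png

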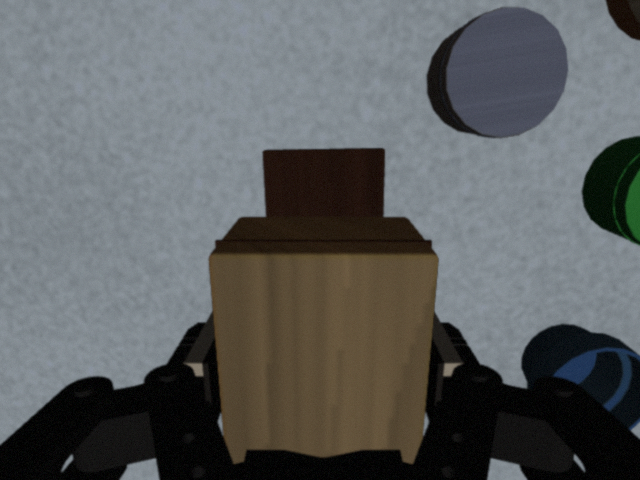

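Run:
```python
from h import *
c=cam('wrist');s=robot.get_state()['position']
P=at(c,[[218,250],[432,250]],s[2]+37); a=np.radians(16.86);u=np.array([np.cos(a),np.sin(a)])
print(P, np.linalg.norm(P[1]-P[0]), (P[:,:2]-s[:2])@u)
for z in(35,38,40,42):
  P=at(c,[[218,250],[432,250]],s[2]+z);print(z,np.linalg.norm(P[1]-P[0]), (P[:,:2]-s[:2])@u)
P=at(c,[[264,150],[383,148]],16);print('board far end',P.mean(0), P.mean(0)[:2]-100*u)
```

```text
[[605.54506489   2.81737246 143.61724614]
 [621.47114042 -49.71999987 143.61724614]] 54.89822741766921 [40.82139099 40.8252732 ]
35 55.9452110163219 [40.17111405 40.17507029]
38 54.37473561834283 [41.14652946 41.15037465]
40 53.32775201969015 [41.7968064  41.80057755]
42 52.28076842103743 [42.44708334 42.45078045]
board far end [627.64305149 -18.9919543   16.        ] [531.94142157 -47.99536839]
```

```bash
python3 -m creep '{"travel":[[0.002,0.001,0.02],[0.0047,0.002,0.045],[0.0047,0.002,0.065],[0.0047,0.002,0.075],[0.0047,0.002,0.077],[0.0047,0.002,0.077]],"twist":[0,0,0,0,0,0],"claw":[100,100,100,100,100,100]}'
python3 -m creep '{"travel":[[0,0,0.001],[0,0,0.002],[0,0,0.003],[0,0,0.004]],"twist":[0,0,0,0],"claw":[100,100,100,100]}'
```

```text
time_s: 20.05
position: [577.9, -34.3, 29.2]
tool_rot: [-0.0, 0.989, 0.146, -0.001]
force: [0.3, 0.8, -1.5]
opening: 61.3
grip_force: 46.5
time_s: 20.38
position: [579.0, -34.9, 26.7]
tool_rot: [0.0, 0.989, 0.146, 0.001]
force: [0.1, 0.0, -1.6]
opening: 61.5
grip_force: 46.5
```

```bash
python3 -m creep '{"travel":[[0,0,0.001],[0,0,0.002],[0,0,0.002]],"twist":[0,0,0],"claw":[100,100,100]}';python3 -m creep '{"travel":[[0,0,0.001],[0,0,0.002],[0,0,0.002]],"twist":[0,0,0],"claw":[100,100,100]}'
```

```text
time_s: 20.63
position: [578.7, -34.9, 25.5]
tool_rot: [0.0, 0.989, 0.146, 0.001]
force: [-2.9, 0.4, 7.6]
opening: 61.2
grip_force: 47.6
time_s: 20.88
position: [578.7, -34.9, 25.5]
tool_rot: [0.0, 0.989, 0.146, 0.001]
force: [-8.0, 0.1, 21.5]
opening: 61.4
grip_force: 49.3
```

```bash
python3 -m creep '{"travel":[[0,0,-0.003],[0,0,-0.004],[0,0,-0.004],[0,0,-0.004],[0,0,-0.004],[0,0,-0.03],[0,0,-0.07],[0,0,-0.11]],"twist":[0,0,0,0,0,0,0,0],"claw":[100,80,40,0,0,0,0,0]}'
python3 -m creep '{"travel":[[0,0,-0.05],[0,0,-0.07],[0,0,-0.08],[0,0,-0.08],[0,0,-0.08],[0,0,-0.08],[0,0,-0.08],[0,0,-0.08]],"twist":[-7,-14,-21,-28,-35,-42,-49,-56],"claw":[0,0,0,0,0,0,0,0]}'
python3 - <<'E'
from h import *
plan((640,-95,200,5))
rc('top','caddy',61,1);rc('top','tin',40,3)
rc('scene','caddy',61,1);rc('scene','tin',40,3)
E
```

```text
time_s: 21.55
position: [576.7, -34.5, 131.2]
tool_rot: [-0.001, 0.989, 0.146, -0.002]
force: [0.9, -0.5, -0.6]
opening: 85.2
grip_force: 0.0
time_s: 22.22
position: [578.3, -34.8, 211.4]
tool_rot: [-0.0, 0.803, 0.596, -0.0]
force: [0.7, -0.7, 1.1]
opening: 85.3
grip_force: 0.0
t 22.2 pos [578.3 -34.8 211.4] closeyaw -16.88 tilt [-0.  0. -1.] open 85.3 grip 0.0 F [ 0.7 -0.7  1.1] j6 1.67
(640, -95, 200, 5) travel [-0.0397  0.0766  0.0114] twist -21.9
top caddy 0.56 [285. 193. 303. 231.] [571.8 -58.4  37.8  83.9  89.6]
top tin 0.87 [342. 162. 367. 187.] [ 654.4 -196.    57.1   61.7   44.5]
top tin 0.65 [299. 147. 323. 177.] [680.4 -92.3  45.9  63.9  89.4]
scene caddy 0.91 [328. 241. 367. 286.] [588.  -35.4  97.6  73.6  16.5]
scene tin 0.89 [318. 304. 343. 334.] [692.9 -88.8  56.2  66.7  83.5]
scene tin 0.88 [266. 291. 296. 323.] [ 667.7 -196.1   54.3   70.9   87.4]
```

```bash
python3 -m creep '{"travel":[[-0.03,0.02,0],[-0.06,0.04,0],[-0.09,0.06,0],[-0.11,0.08,0],[-0.117,0.09,0],[-0.117,0.09,0],[-0.117,0.09,0]],"twist":[-6,-12,-18,-22,-22,-22,-22],"claw":[0,0,0,0,0,0,0]}'
python3 - <<'E'
from h import *
im=robot.capture('wrist');cv2.imwrite('pics/w9.png',im)
rc('wrist','tin',40,3,0);rc('wrist','caddy',61,1,0)
plan((687,-89,150,5))
E
```

```text
time_s: 23.2
position: [629.4, -173.7, 211.1]
tool_rot: [-0.001, 0.678, 0.735, -0.0]
force: [0.1, -0.2, -0.1]
opening: 85.4
grip_force: 0.0
wrist tin 0.85 [323. 203. 397. 285.] [ 658.1 -194.9   56.8   63.8    4.7]
wrist tin 0.62 [370.  61. 458. 148.] [684.1 -90.5  60.1  56.9   6.3]
wrist caddy 0.56 [193.   0. 329.  69.] [581.6 -56.7  84.6  40.7   4.4]
t 23.4 pos [ 629.1 -172.1  211.9] closeyaw 4.81 tilt [-0.  0. -1.] open 85.8 grip 0.0 F [-0.7  1.   0.4] j6 1.10
(687, -89, 150, 5) travel [0.0779 0.0647 0.0619] twist -0.2
```

View pics/w9.png

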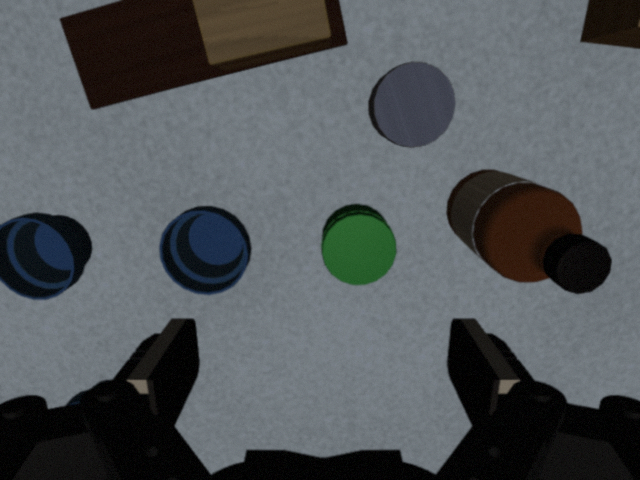

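The steel tin is at (413,105), the green one at (358,247) and the syrup at (528,230). The caddy is on the board at the top left. I'll take the steel tin.

Run:
```python
from h import *
c=cam('wrist');P=at(c,[[413.5,104.5]],40)[0];print(P)
plan((P[0],P[1],150,5),(P[0],P[1],3,5))
```

```text
[685.63708909 -88.88514856  40.        ]
t 23.4 pos [ 629.1 -172.1  211.9] closeyaw 4.81 tilt [-0.  0. -1.] open 85.8 grip 0.0 F [-0.7  1.   0.4] j6 1.10
(np.float64(685.6370890948966), np.float64(-88.88514856216852), 150, 5) travel [0.0781 0.0633 0.0619] twist -0.2
(np.float64(685.6370890948966), np.float64(-88.88514856216852), 3, 5) travel [0.    0.    0.147] twist -0.0
```

```bash
python3 -m creep '{"travel":[[0.03,0.024,0],[0.055,0.045,0],[0.07,0.057,0.01],[0.078,0.063,0.04],[0.078,0.063,0.06],[0.078,0.063,0.06],[0.078,0.063,0.06]],"twist":[0,0,0,0,0,0,0],"claw":[0,0,0,0,0,0,0]}'
python3 - <<'E'
from h import *
plan((685.6,-88.9,3,5))
E
```

```text
time_s: 23.93
position: [684.5, -88.7, 151.0]
tool_rot: [-0.001, 0.677, 0.736, -0.001]
force: [0.3, -0.6, 0.7]
opening: 85.4
grip_force: 0.0
t 23.9 pos [684.5 -88.7 151. ] closeyaw 4.85 tilt [-0.003  0.001 -1.   ] open 85.4 grip 0.0 F [ 0.3 -0.6  0.7] j6 1.24
(685.6, -88.9, 3, 5) travel [-0.0003  0.0011  0.148 ] twist -0.1
```

```bash
python3 -m creep '{"travel":[[0,0.001,0.03],[0,0.001,0.07],[0,0.001,0.11],[0,0.001,0.135],[0,0.001,0.146],[0,0.001,0.148],[0,0.001,0.148],[0,0.001,0.148]],"twist":[0,0,0,0,0,0,0,0],"claw":[0,0,0,0,0,0,0,50]}' 40
python3 -m creep '{"travel":[[0,0,0],[0,0,0],[0,0,0],[0,0,0],[0,0,0],[0,0,0],[0,0,0],[0,0,0]],"twist":[0,0,0,0,0,0,0,0],"claw":[80,100,120,120,120,120,120,120]}' 40
python3 - <<'E'
from h import *
plan()
E
python3 -m creep '{"travel":[[0,0,-0.02],[0,0,-0.05],[0,0,-0.09],[0,0,-0.12],[0,0,-0.125],[0,0,-0.125]],"twist":[0,0,0,0,0,0],"claw":[120,120,120,120,120,120]}' 40
python3 - <<'E'
from h import *
plan((579.6,-34,125,5))
E
```

```text
time_s: 24.6
position: [689.0, -90.8, 6.9]
tool_rot: [0.002, 0.677, 0.736, 0.001]
force: [0.1, -0.4, 0.5]
opening: 75.8
grip_force: 0.0
time_s: 25.27
position: [688.9, -90.7, 7.1]
tool_rot: [0.002, 0.677, 0.736, 0.001]
force: [-0.1, -0.1, 6.2]
opening: 56.8
grip_force: 42.7
t 25.3 pos [688.9 -90.7   7.1] closeyaw 4.77 tilt [ 0.005 -0.001 -1.   ] open 56.8 grip 42.7 F [-0.1 -0.1  6.2] j6 1.24
time_s: 25.77
position: [689.4, -90.7, 133.6]
tool_rot: [0.004, 0.677, 0.736, 0.002]
force: [0.8, -0.3, -2.3]
opening: 56.8
grip_force: 43.4
t 25.8 pos [689.4 -90.7 133.6] closeyaw 4.78 tilt [ 0.008 -0.002 -1.   ] open 56.8 grip 43.4 F [ 0.8 -0.3 -2.3] j6 1.24
(579.6, -34, 125, 5) travel [ 0.0656 -0.1047  0.0086] twist -0.2
```

```bash
python3 -m creep '{"travel":[[0.015,-0.025,0],[0.03,-0.05,0],[0.045,-0.075,0],[0.058,-0.095,0],[0.063,-0.104,0.005],[0.0635,-0.1045,0.008],[0.0635,-0.1045,0.008]],"twist":[0,0,0,0,0,0,0],"claw":[120,120,120,120,120,120,120]}' 40
python3 - <<'E'
from h import *
im=robot.capture('wrist');cv2.imwrite('pics/w10.png',im);rc('wrist','caddy',61,1,0);rc('wrist','board',16,1,0)
plan((579.7,-36.3,72,4.8))
E
```

```text
time_s: 26.35
position: [576.1, -35.1, 119.2]
tool_rot: [-0.001, 0.677, 0.736, -0.001]
force: [-0.5, -0.3, -1.6]
opening: 56.9
grip_force: 43.5
wrist caddy 0.78 [236. 177. 415. 308.] [577.9 -31.8  79.9  66.7  16.2]
wrist board 0.66 [ 74. 165. 421. 335.] [534.2 -50.8 199.7  67.2  17.6]
t 26.5 pos [578.3 -36.1 120.4] closeyaw 4.75 tilt [ 0. -0. -1.] open 57.2 grip 43.5 F [ 0.7  0.3 -1.9] j6 1.29
(579.7, -36.3, 72, 4.8) travel [-0.0004  0.0013  0.0484] twist -0.1
```

View pics/w10.png

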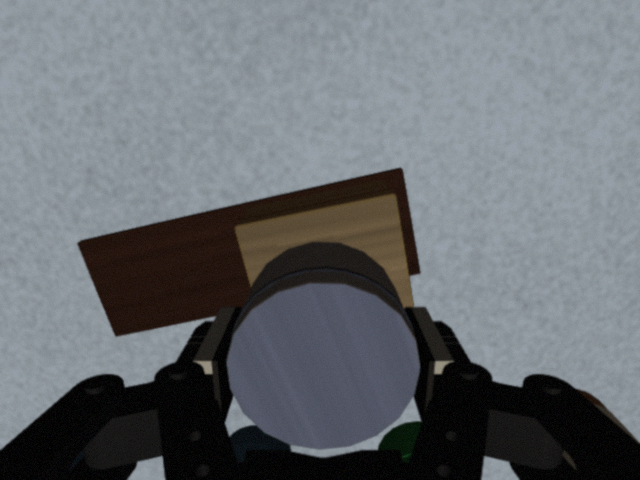

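Run:
```python
from h import *
c=cam('wrist');P=at(c,[[236,227],[397,195]],61)[:,:2];d=P[1]-P[0];L=np.linalg.norm(d);d/=L
n=np.array([d[1],-d[0]]);print(P,L,np.degrees(np.arctan2(d[1],d[0])),P.mean(0)+31*n)
B=at(c,[[80,242],[401,169],[117,335]],16)[:,:2];d=B[1]-B[0];L=np.linalg.norm(d);d/=L;n=np.array([d[1],-d[0]])
print(B,L,np.degrees(np.arctan2(d[1],d[0])),B[:2].mean(0)+33*n)
# tin top circle centre at z = TCP+33
s=robot.get_state()['position'];print(at(c,[[324,365]],s[2]+33),s)
```

```text
[[535.06361637 -19.811721  ]
 [610.6214992    2.19947915]] 78.69870767201803 16.24167242323811 [581.51293148 -38.56892691]
[[ 432.24314725  -49.77281744]
 [ 619.45899864    9.40730744]
 [ 451.08219938 -111.40965543]] 196.34679062846166 17.542077700849752 [535.797475   -51.64811828]
[[578.65679318 -32.98723547 153.39106402]] [578.34479464 -36.05545564 120.39106402]
```

```bash
python3 -m creep '{"travel":[[-0.001,0.0015,0.015],[-0.0015,0.0017,0.03],[-0.0015,0.0017,0.042],[-0.0015,0.0017,0.047],[-0.0015,0.0017,0.048],[-0.0015,0.0017,0.048]],"twist":[0,0,0,0,0,0],"claw":[120,120,120,120,120,120]}'
python3 -m creep '{"travel":[[0,0,0.001],[0,0,0.002],[0,0,0.003]],"twist":[0,0,0],"claw":[120,120,120]}'
python3 -m creep '{"travel":[[0,0,0.001],[0,0,0.002],[0,0,0.002]],"twist":[0,0,0],"claw":[120,120,120]}'
```

```text
time_s: 27.0
position: [579.6, -37.2, 72.6]
tool_rot: [-0.0, 0.677, 0.736, -0.0]
force: [-0.3, 0.1, -1.3]
opening: 57.1
grip_force: 43.5
time_s: 27.25
position: [580.0, -37.0, 70.5]
tool_rot: [0.001, 0.677, 0.736, 0.0]
force: [0.0, -0.3, -1.9]
opening: 57.0
grip_force: 43.5
time_s: 27.5
position: [579.5, -36.9, 68.2]
tool_rot: [0.0, 0.677, 0.736, 0.0]
force: [0.4, 0.5, 0.3]
opening: 57.3
grip_force: 43.6
```

```bash
python3 -m creep '{"travel":[[0,0,0.001],[0,0,0.001],[0,0,0.001]],"twist":[0,0,0],"claw":[120,120,120]}'
python3 -m creep '{"travel":[[0,0,-0.001],[0,0,-0.001],[0,0,-0.001],[0,0,-0.001],[0,0,-0.001],[0,0,-0.03],[0,0,-0.07],[0,0,-0.11]],"twist":[0,0,0,0,0,0,0,0],"claw":[105,80,50,20,0,0,0,0]}'
python3 - <<'E'
from h import *
plan((537.9,-206.9,180,5))
rc('top','bowl1',45,5)
E
```

```text
time_s: 27.75
position: [579.5, -36.9, 68.1]
tool_rot: [0.001, 0.677, 0.736, 0.0]
force: [-2.5, 1.0, 7.0]
opening: 57.0
grip_force: 44.2
time_s: 28.42
position: [578.0, -36.7, 176.6]
tool_rot: [-0.002, 0.677, 0.736, -0.001]
force: [1.5, -0.1, 0.1]
opening: 85.4
grip_force: 0.0
t 28.4 pos [578.  -36.7 176.6] closeyaw 4.77 tilt [-0.004  0.001 -1.   ] open 85.4 grip 0.0 F [ 1.5 -0.1  0.1] j6 1.29
(537.9, -206.9, 180, 5) travel [-0.1663 -0.0541 -0.0034] twist -0.2
top bowl1 0.94 [354. 266. 388. 299.] [ 403.4 -223.9   66.8   68.9   88.6]
top bowl1 0.85 [425. 251. 457. 282.] [ 438.8 -384.2   68.2   65.1   89. ]
top bowl1 0.82 [345. 206. 374. 240.] [ 537.7 -207.8   66.8   68.3   25.8]
```

The top camera shows one bowl was knocked aside, from (436,-354) to (439,-384). I start with the bowl at (538,-207).

```bash
python3 -m creep '{"travel":[[0,0,-0.04],[-0.02,-0.01,-0.04],[-0.05,-0.02,-0.04],[-0.08,-0.03,-0.04],[-0.11,-0.05,-0.04],[-0.14,-0.06,-0.04],[-0.16,-0.07,-0.04],[-0.166,-0.074,-0.04]],"twist":[7,14,21,28,35,42,49,56],"claw":[0,0,0,0,0,0,0,0]}'
python3 - <<'E'
from h import *
plan((505,-217,180,-73))
E
```

```text
time_s: 29.18
position: [518.3, -211.7, 216.2]
tool_rot: [0.0, 0.945, 0.327, -0.0]
force: [0.0, 1.1, -0.2]
opening: 85.1
grip_force: 0.0
t 29.2 pos [ 518.3 -211.7  216.2] closeyaw -51.78 tilt [-0.    -0.001 -1.   ] open 85.1 grip 0.0 F [ 0.   1.1 -0.2] j6 1.94
(505, -217, 180, -73) travel [-0.0137 -0.0041  0.0362] twist 21.2
```

```bash
python3 -m creep '{"travel":[[-0.005,-0.001,0.01],[-0.013,-0.004,0.02],[-0.013,-0.004,0.03],[-0.013,-0.004,0.036],[-0.013,-0.004,0.036]],"twist":[7,14,21.2,21.2,21.2],"claw":[0,0,0,0,0]}'
python3 - <<'E'
from h import *
im=robot.capture('wrist');cv2.imwrite('pics/w11.png',im);rc('wrist','bowl1',45,3,0);rc('wrist','board',16,1,0);rc('wrist','caddy',61,1,0);rc('wrist','tin',101,1,0)
plan((540,-207,60,-73))
E
```

```text
time_s: 29.6
position: [505.8, -213.1, 179.0]
tool_rot: [-0.001, 0.988, 0.154, -0.001]
force: [-0.4, 0.1, -0.0]
opening: 85.5
grip_force: 0.0
wrist bowl1 0.8 [479. 318. 561. 389.] [ 466.6 -385.8   81.9   26.    63.8]
wrist bowl1 0.71 [252. 303. 343. 398.] [ 411.4 -226.1   72.2   71.2   58. ]
wrist board 0.94 [ 60.   1. 171. 252.] [519.  -56.4 170.5  68.8  17.7]
wrist caddy 0.65 [ 15.   0. 150. 102.] [568.7 -49.4  53.9  77.8  16.2]
wrist tin 0.92 [330.   0. 424.  40.] [ 626.  -203.8   17.8   42.9   18. ]
t 29.9 pos [ 507.3 -213.6  181.4] closeyaw -72.32 tilt [ 0.001 -0.001 -1.   ] open 85.7 grip 0.0 F [-0.  -0.4  0.3] j6 2.29
(540, -207, 60, -73) travel [0.0332 0.0037 0.1214] twist 0.7
```

View pics/w11.png

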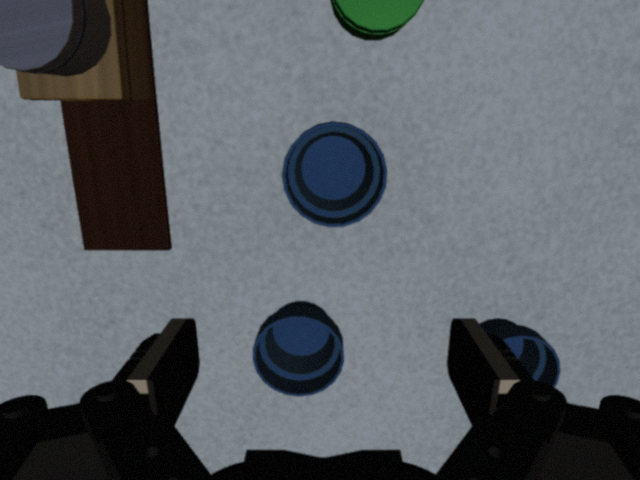

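The bowls are at (334,173), (298,350) and (525,355); the tin and caddy stand on the board at the top left. I've now viewed 16 pictures, two over the 14 allowed, so I'll view no more and work from measured numbers.

Run:
```python
from h import *
c=cam('wrist');P=at(c,[[334.5,174],[283,174],[386,174]],45);print(P,np.linalg.norm(P[1]-P[2]))
plan((P[0][0],P[0][1],26,-73))
```

```text
[[ 544.37261334 -211.36819273   45.        ]
 [ 534.30286563 -179.73319505   45.        ]
 [ 554.50129647 -243.02187227   45.        ]] 66.43367574345625
t 29.9 pos [ 507.3 -213.6  181.4] closeyaw -72.32 tilt [ 0.001 -0.001 -1.   ] open 85.7 grip 0.0 F [-0.  -0.4  0.3] j6 2.29
(np.float64(544.3726133357995), np.float64(-211.3681927280559), 26, -73) travel [0.036  0.0092 0.1554] twist 0.7
```

```bash
python3 -m creep '{"travel":[[0.015,0.003,0.01],[0.034,0.0075,0.05],[0.035,0.0075,0.09],[0.035,0.0075,0.125],[0.035,0.0075,0.15],[0.035,0.0075,0.155],[0.035,0.0075,0.155],[0.035,0.0075,0.155]],"twist":[0,0,0,0,0,0,0,0],"claw":[0,0,0,0,0,0,0,0]}' 30
python3 -m creep '{"travel":[[0,0,0],[0,0,0],[0,0,0],[0,0,0],[0,0,0],[0,0,0],[0,0,0],[0,0,0]],"twist":[0,0,0,0,0,0,0,0],"claw":[30,50,70,90,90,90,90,90]}' 30
python3 -m creep '{"travel":[[0,0,-0.01],[0,0,-0.03],[0,0,-0.07],[0,0,-0.11],[0,0,-0.13],[0,0,-0.13]],"twist":[0,0,0,0,0,0],"claw":[90,90,90,90,90,90]}'
python3 - <<'E'
from h import *
p=np.array([531.5,-48.7]);a=np.radians(17);u=np.array([np.cos(a),np.sin(a)]);n=p-51*u;print(n)
plan((*n,155,17-90),(*n,50,17-90))
rc('top','tin',101,2);rc('scene','tin',101,3);rc('scene','caddy',61,1)
E
```

```text
time_s: 30.52
position: [543.4, -210.5, 27.1]
tool_rot: [0.0, 0.988, 0.153, 0.001]
force: [0.1, -0.2, 1.5]
opening: 85.7
grip_force: 0.0
time_s: 31.18
position: [544.1, -210.9, 28.8]
tool_rot: [0.001, 0.988, 0.153, 0.002]
force: [-1.1, -0.1, 7.1]
opening: 67.0
grip_force: 32.0
time_s: 31.68
position: [545.7, -211.9, 163.4]
tool_rot: [0.004, 0.988, 0.153, 0.005]
force: [0.1, -1.1, -1.3]
opening: 67.0
grip_force: 34.4
[482.72845745 -63.61095694]
t 31.7 pos [ 545.7 -211.9  163.4] closeyaw -72.43 tilt [ 0.01  -0.006 -1.   ] open 67.0 grip 34.4 F [ 0.1 -1.1 -1.3] j6 2.33
(np.float64(482.72845744588517), np.float64(-63.61095694085958), 155, -73) travel [-0.0152 -0.1604  0.0084] twist 0.6
(np.float64(482.72845744588517), np.float64(-63.61095694085958), 50, -73) travel [0.    0.    0.105] twist -0.0
top tin 0.74 [270. 185. 299. 221.] [573.2 -34.9  63.2  56.2  25.9]
top tin 0.66 [344. 167. 350. 178.] [ 648.5 -171.8    9.8   34.3   62.8]
scene tin 0.72 [338. 243. 362. 272.] [588.3 -35.9  54.5  75.   82.7]
scene tin 0.67 [264. 291. 294. 326.] [ 694.3 -194.3   55.    65.9   85.7]
scene tin 0.16 [279. 324. 313. 366.] [ 774.1 -162.    92.6   63.2    5.5]
scene caddy 0.56 [325. 250. 370. 289.] [588.7 -35.6  98.4  71.3  15.9]
```

```bash
python3 -m creep '{"travel":[[0,-0.03,0],[-0.005,-0.07,0],[-0.01,-0.11,0],[-0.015,-0.14,0],[-0.015,-0.157,0],[-0.015,-0.16,0.005],[-0.015,-0.16,0.008],[-0.015,-0.16,0.008]],"twist":[0.6,0.6,0.6,0.6,0.6,0.6,0.6,0.6],"claw":[90,90,90,90,90,90,90,90]}'
python3 - <<'E'
from h import *
robot.capture('wrist');rc('wrist','board',16,1,0);rc('wrist','caddy',61,1,0)
plan((482.7,-63.6,50,-73))
E
```

```text
time_s: 32.65
position: [479.4, -62.3, 146.4]
tool_rot: [-0.0, 0.989, 0.148, -0.001]
force: [0.4, 0.5, -1.2]
opening: 67.1
grip_force: 34.5
wrist board 0.79 [275. 137. 380. 255.] [501.1 -60.7  77.4  65.8  17.5]
wrist caddy 0.94 [263.   0. 392. 138.] [571.2 -39.8  64.   61.2  16.7]
t 32.8 pos [480.2 -63.1 147.4] closeyaw -73.10 tilt [-0.  0. -1.] open 66.9 grip 34.5 F [ 0.9 -0.1 -1.1] j6 2.55
(482.7, -63.6, 50, -73) travel [0.0023 0.0012 0.0974] twist -0.1
```

```bash
python3 -m creep '{"travel":[[0.001,0.001,0.03],[0.002,0.002,0.06],[0.002,0.002,0.085],[0.002,0.002,0.095],[0.002,0.002,0.098],[0.002,0.002,0.098]],"twist":[0,0,0,0,0,0],"claw":[90,90,90,90,90,90]}'
python3 -m creep '{"travel":[[0,0,0.001],[0,0,0.002],[0,0,0.002]],"twist":[0,0,0],"claw":[90,90,90]}'
python3 -m creep '{"travel":[[0,0,0.001],[0,0,0.002],[0,0,0.002]],"twist":[0,0,0],"claw":[90,90,90]}'
```

```text
time_s: 33.3
position: [482.1, -63.8, 49.4]
tool_rot: [-0.0, 0.989, 0.147, -0.001]
force: [-0.7, 0.1, -0.1]
opening: 67.0
grip_force: 34.5
time_s: 33.55
position: [483.4, -63.8, 49.0]
tool_rot: [0.001, 0.989, 0.148, 0.001]
force: [0.1, -0.5, -1.2]
opening: 66.6
grip_force: 34.5
time_s: 33.8
position: [482.3, -63.4, 46.0]
tool_rot: [0.0, 0.989, 0.148, 0.0]
force: [-0.4, -0.4, -1.2]
opening: 66.7
grip_force: 34.5
```

```bash
python3 -m creep '{"travel":[[0,0,0.001],[0,0,0.002],[0,0,0.002]],"twist":[0,0,0],"claw":[90,90,90]}'
python3 -m creep '{"travel":[[0,0,0.0005],[0,0,0.001],[0,0,0.001]],"twist":[0,0,0],"claw":[90,90,90]}'
```

```text
time_s: 34.05
position: [482.4, -63.4, 44.8]
tool_rot: [0.0, 0.989, 0.148, 0.0]
force: [-2.9, 1.3, 8.0]
opening: 67.0
grip_force: 35.3
time_s: 34.3
position: [482.4, -63.4, 44.7]
tool_rot: [0.0, 0.989, 0.148, 0.001]
force: [-5.5, 1.6, 16.4]
opening: 67.0
grip_force: 36.0
```

```bash
python3 -m creep '{"travel":[[0,0,-0.002],[0,0,-0.0025],[0,0,-0.0025],[0,0,-0.0025],[0,0,-0.0025],[0,0,-0.03],[0,0,-0.07],[0,0,-0.11]],"twist":[0,0,0,0,0,0,0,0],"claw":[80,60,30,0,0,0,0,0]}'
python3 - <<'E'
from h import *
robot.capture('wrist');rc('wrist','bowl1',61,3,0)
plan((376,-233,160,-73))
rc('scene','bowl1',61,4)
E
```

```text
time_s: 34.97
position: [480.7, -63.0, 152.7]
tool_rot: [-0.001, 0.989, 0.148, -0.002]
force: [1.3, -0.3, -0.1]
opening: 85.3
grip_force: 0.0
wrist bowl1 0.78 [270. 188. 383. 306.] [484.4 -67.2  71.3  69.7  45.6]
wrist bowl1 0.73 [500. 337. 564. 393.] [ 448.  -222.9   61.2   13.    58.9]
t 35.1 pos [486.2 -64.6 158.9] closeyaw -73.02 tilt [ 0.01  -0.003 -1.   ] open 85.6 grip 0.0 F [ 0.9 -0.7  0.7] j6 2.55
(376, -233, 160, -73) travel [-0.1546  0.1289 -0.0011] twist -0.0
scene bowl1 0.98 [315. 214. 346. 246.] [487.8 -64.1  66.5  84.7  83.2]
scene bowl1 0.92 [181. 218. 212. 248.] [ 460.9 -375.5   81.2   66.3   39.3]
scene bowl1 0.76 [250. 203. 275. 230.] [ 428.6 -222.7   63.6   84.7   87. ]
```

```bash
python3 -m creep '{"travel":[[-0.02,0.015,0],[-0.05,0.04,0],[-0.08,0.065,0],[-0.11,0.09,0],[-0.14,0.117,0],[-0.153,0.128,0],[-0.155,0.129,0],[-0.155,0.129,0]],"twist":[0,0,0,0,0,0,0,0],"claw":[0,0,0,0,0,0,0,0]}'
cat >> h.py <<'E'
def rim(cn,z,cap=True):
    """ellipse-fitted rim of each bowl seen by camera cn, rim height z"""
    if cap: robot.capture(cn)
    c=cam(cn)
    for d in robot.regions_of(cn,'bowl1')[:5]:
        k=max(cv2.findContours(d['pixels'].astype(np.uint8),cv2.RETR_EXTERNAL,cv2.CHAIN_APPROX_NONE)[0],key=cv2.contourArea)[:,0]
        P=at(c,k,z)[:,:2]; h=P[cv2.convexHull(P.astype(np.float32),returnPoints=False)[:,0]]
        best=(0,None)  # circle r=34 holding most hull points
        for i in np.linspace(-12,12,49):
            for j in np.linspace(-12,12,49):
                m=P.mean(0)+[i,j]; q=(abs(np.hypot(*(P-m).T)-34)<1.2).sum()
                if q>best[0]: best=(q,m)
        print(cn,'rim',round(d['conf'],2),np.round(d['box']),np.round(best[1],1),best[0],'of',len(P))
E
python3 - <<'E'
from h import *
robot.capture('wrist');rim('wrist',45,0)
plan((408,-223,26,-73))
rim('top',45)
E
```

```text
time_s: 35.83
position: [370.2, -231.9, 151.2]
tool_rot: [-0.001, 0.989, 0.146, -0.001]
force: [-0.2, 0.3, 0.5]
opening: 85.1
grip_force: 0.0
wrist rim 0.86 [271. 119. 388. 238.] [ 407.7 -225.7] 310 of 328
wrist rim 0.71 [ 22.   2. 136.  26.] [443.9 -75. ] 19 of 235
wrist rim 0.6 [528. 142. 640. 258.] [ 439.2 -373.2] 133 of 344
t 35.9 pos [ 371.3 -230.9  151.7] closeyaw -73.01 tilt [-0.001  0.002 -1.   ] open 85.4 grip 0.0 F [ 1.1 -0.1 -0.2] j6 2.10
(408, -223, 26, -73) travel [0.0374 0.0031 0.1257] twist -0.0
top rim 0.67 [281. 234. 314. 268.] [478.9 -63. ] 67 of 86
```

```bash
python3 -m creep '{"travel":[[0.015,0.003,0.01],[0.035,0.0055,0.04],[0.0363,0.0057,0.075],[0.0363,0.0057,0.105],[0.0363,0.0057,0.12],[0.0363,0.0057,0.126],[0.0363,0.0057,0.126],[0.0363,0.0057,0.126]],"twist":[0,0,0,0,0,0,0,0],"claw":[0,0,0,0,0,0,0,0]}' 30
python3 -m creep '{"travel":[[0,0,0],[0,0,0],[0,0,0],[0,0,0],[0,0,0],[0,0,0],[0,0,0],[0,0,0]],"twist":[0,0,0,0,0,0,0,0],"claw":[30,50,70,90,90,90,90,90]}' 30
python3 -m creep '{"travel":[[0,0,-0.01],[0,0,-0.03],[0,0,-0.07],[0,0,-0.11],[0,0,-0.14],[0,0,-0.15],[0,0,-0.15]],"twist":[0,0,0,0,0,0,0],"claw":[90,90,90,90,90,90,90]}'
python3 - <<'E'
from h import *
robot.capture('wrist');rim('wrist',61,0)
plan((482.4,-63.6,170,-73))
E
```

```text
time_s: 36.7
position: [408.7, -226.5, 27.3]
tool_rot: [0.0, 0.989, 0.148, 0.0]
force: [-0.6, -0.6, -0.8]
opening: 85.4
grip_force: 0.0
time_s: 37.37
position: [409.2, -227.5, 28.7]
tool_rot: [0.001, 0.989, 0.148, 0.001]
force: [-0.6, 1.8, 6.9]
opening: 66.8
grip_force: 31.6
time_s: 37.95
position: [409.9, -228.5, 180.7]
tool_rot: [0.003, 0.989, 0.147, 0.003]
force: [0.6, 0.4, -1.5]
opening: 66.6
grip_force: 34.2
wrist rim 0.79 [489. 197. 604. 298.] [ 444.8 -369.8] 138 of 289
wrist rim 0.68 [ 26.   2. 154. 105.] [479. -68.] 171 of 364Traceback (most recent call last):
  File "<stdin>", line 2, in <module>
  File "h.py", line 53, in rim
    print(cn,'rim',round(d['conf'],2),np.round(d['box']),np.round(best[1],1),best[0],'of',len(P))
                                                         ~~~~~~~~^^^^^^^^^^^
    return _wrapfunc(a, 'round', decimals=decimals, out=out)
    return _wrapit(obj, method, *args, **kwds)
    result = getattr(arr, method)(*args, **kwds)
TypeError: unsupported operand type(s) for *: 'NoneType' and 'float'
```

```bash
python3 -m creep '{"travel":[[0.02,-0.02,0],[0.045,-0.05,0],[0.07,-0.08,0],[0.095,-0.11,0],[0.112,-0.13,0],[0.118,-0.1365,0],[0.118,-0.1365,0],[0.118,-0.1365,0]],"twist":[0,0,0,0,0,0,0,0],"claw":[90,90,90,90,90,90,90,90]}'
python3 -m creep '{"travel":[[0,0,0.03],[0,0,0.06],[0,0,0.075],[0,0,0.08],[0,0,0.08]],"twist":[0,0,0,0,0],"claw":[90,90,90,90,90]}'
python3 - <<'E'
from h import *
plan((483.3,-63.3,70,-73))
E
```

```text
time_s: 38.72
position: [480.0, -61.8, 175.2]
tool_rot: [-0.0, 0.989, 0.148, -0.002]
force: [0.2, 0.2, -0.4]
opening: 66.7
grip_force: 34.2
time_s: 39.13
position: [479.1, -62.9, 95.1]
tool_rot: [-0.001, 0.989, 0.146, -0.002]
force: [-0.1, -0.1, -0.7]
opening: 66.6
grip_force: 34.2
t 39.1 pos [479.1 -62.9  95.1] closeyaw -73.16 tilt [-0.004  0.001 -1.   ] open 66.6 grip 34.2 F [-0.1 -0.1 -0.7] j6 2.55
(483.3, -63.3, 70, -73) travel [0.0039 0.0016 0.0251] twist -0.2
```

```bash
python3 -m creep '{"travel":[[0.002,0.001,0.005],[0.002,0.001,0.012],[0.002,0.001,0.019],[0.002,0.001,0.023],[0.002,0.001,0.023],[0.002,0.001,0.023]],"twist":[0,0,0,0,0,0],"claw":[90,90,90,90,90,90]}'
python3 -m creep '{"travel":[[0,0,0.001],[0,0,0.002],[0,0,0.003]],"twist":[0,0,0],"claw":[90,90,90]}'
python3 -m creep '{"travel":[[0,0,0.001],[0,0,0.002],[0,0,0.002]],"twist":[0,0,0],"claw":[90,90,90]}'
```

```text
time_s: 39.63
position: [483.1, -62.1, 73.6]
tool_rot: [-0.0, 0.989, 0.148, -0.0]
force: [0.6, -0.1, -1.3]
opening: 66.9
grip_force: 34.2
time_s: 39.88
position: [483.5, -62.3, 71.0]
tool_rot: [0.0, 0.989, 0.148, 0.0]
force: [1.0, -0.2, -1.3]
opening: 66.3
grip_force: 34.2
time_s: 40.13
position: [483.3, -62.3, 69.0]
tool_rot: [0.0, 0.989, 0.148, 0.0]
force: [-1.0, 0.0, 3.5]
opening: 66.7
grip_force: 34.5
```

```bash
python3 -m creep '{"travel":[[0,0.001,0],[0,0.001,0.001],[0,0.001,0.001]],"twist":[0,0,0],"claw":[90,90,90]}'
python3 -m creep '{"travel":[[0,0,0.001],[0,0,0.001],[0,0,0.001]],"twist":[0,0,0],"claw":[90,90,90]}'
```

```text
time_s: 40.38
position: [483.5, -63.3, 67.8]
tool_rot: [0.0, 0.989, 0.148, 0.0]
force: [-1.4, 0.9, -0.2]
opening: 66.5
grip_force: 34.3
time_s: 40.63
position: [483.3, -63.3, 66.4]
tool_rot: [-0.0, 0.989, 0.148, -0.0]
force: [-1.1, -0.1, -1.3]
opening: 66.9
grip_force: 34.2
```

```bash
python3 -m creep '{"travel":[[0,0,0.001],[0,0,0.002],[0,0,0.002]],"twist":[0,0,0],"claw":[90,90,90]}'
python3 -m creep '{"travel":[[0,0,0.001],[0,0,0.001],[0,0,0.001]],"twist":[0,0,0],"claw":[90,90,90]}'
python3 -m creep '{"travel":[[0,0,0.001],[0,0,0.001],[0,0,0.001]],"twist":[0,0,0],"claw":[90,90,90]}'
```

```text
time_s: 40.88
position: [483.2, -63.2, 64.5]
tool_rot: [-0.0, 0.989, 0.148, -0.0]
force: [-0.7, -0.4, -0.2]
opening: 66.5
grip_force: 34.3
time_s: 41.13
position: [483.5, -63.2, 64.1]
tool_rot: [0.0, 0.989, 0.148, 0.0]
force: [-3.6, 0.6, 4.4]
opening: 66.5
grip_force: 34.6
time_s: 41.38
position: [483.5, -63.3, 63.9]
tool_rot: [0.0, 0.989, 0.148, 0.0]
force: [-5.5, 0.3, 12.0]
opening: 66.4
grip_force: 35.3
```

```bash
python3 -m creep '{"travel":[[0,0,-0.001],[0,0,-0.002],[0,0,-0.002],[0,0,-0.002],[0,0,-0.002],[0,0,-0.03],[0,0,-0.07],[0,0,-0.1]],"twist":[0,0,0,0,0,0,0,0],"claw":[80,60,30,0,0,0,0,0]}'
python3 - <<'E'
from h import *
plan((410,-388,165,-73))
E
```

```text
time_s: 42.05
position: [483.4, -63.2, 164.3]
tool_rot: [-0.0, 0.989, 0.148, -0.0]
force: [1.2, -0.2, -0.3]
opening: 85.3
grip_force: 0.0
t 42.0 pos [483.4 -63.2 164.3] closeyaw -73.02 tilt [-0.  0. -1.] open 85.3 grip 0.0 F [ 1.2 -0.2 -0.3] j6 2.55
(410, -388, 165, -73) travel [-0.1651  0.2892 -0.0007] twist -0.0
```

```bash
python3 -m creep '{"travel":[[-0.015,0.025,0],[-0.035,0.06,0],[-0.055,0.095,0],[-0.075,0.13,0],[-0.095,0.165,0],[-0.115,0.2,0],[-0.135,0.235,0],[-0.15,0.26,0]],"twist":[0,0,0,0,0,0,0,0],"claw":[0,0,0,0,0,0,0,0]}'
python3 -m creep '{"travel":[[-0.01,0.02,0],[-0.014,0.027,0],[-0.014,0.027,0],[-0.014,0.027,0]],"twist":[0,0,0,0],"claw":[0,0,0,0]}'
python3 - <<'E'
from h import *
robot.capture('wrist');plan((441,-380,26,-73));
robot.capture('wrist')
c=cam('wrist')
for d in robot.look_for('wrist','bowl1'):print(d)
rim('wrist',45,0)
E
```

```text
time_s: 42.72
position: [415.2, -359.1, 162.6]
tool_rot: [0.001, 0.989, 0.147, 0.0]
force: [-0.1, 0.8, 0.9]
opening: 85.3
grip_force: 0.0
time_s: 43.05
position: [410.3, -385.0, 162.3]
tool_rot: [-0.001, 0.989, 0.147, -0.0]
force: [0.0, 0.3, -0.1]
opening: 85.4
grip_force: 0.0
t 43.1 pos [ 410.5 -384.3  162.4] closeyaw -72.99 tilt [-0.     0.001 -1.   ] open 85.7 grip 0.0 F [-0.1  0.1 -0.1] j6 1.95
(441, -380, 26, -73) travel [0.0304 0.0048 0.1364] twist 0.0
{'box': [282.7, 132.6, 398.6, 246.0], 'conf': 0.59}
wrist rim 0.84 [282. 132. 396. 244.] [ 441.9 -386.1] 252 of 310
```

```bash
python3 -m creep '{"travel":[[0.015,0.005,0.01],[0.0285,0.0105,0.04],[0.0295,0.011,0.075],[0.0295,0.011,0.105],[0.0295,0.011,0.13],[0.0295,0.011,0.136],[0.0295,0.011,0.136],[0.0295,0.011,0.136]],"twist":[0,0,0,0,0,0,0,0],"claw":[0,0,0,0,0,0,0,0]}' 30
python3 -m creep '{"travel":[[0,0,0],[0,0,0],[0,0,0],[0,0,0],[0,0,0],[0,0,0],[0,0,0],[0,0,0]],"twist":[0,0,0,0,0,0,0,0],"claw":[30,50,70,90,90,90,90,90]}' 30
python3 -m creep '{"travel":[[0,0,-0.01],[0,0,-0.03],[0,0,-0.07],[0,0,-0.11],[0,0,-0.14],[0,0,-0.15],[0,0,-0.15]],"twist":[0,0,0,0,0,0,0],"claw":[90,90,90,90,90,90,90]}'
python3 - <<'E'
from h import *
plan((483.8,-63.2,178,-73))
E
```

```text
time_s: 43.92
position: [442.5, -387.3, 27.7]
tool_rot: [0.0, 0.989, 0.148, 0.0]
force: [-0.3, 0.2, 1.7]
opening: 85.6
grip_force: 0.0
time_s: 44.58
position: [443.0, -388.6, 29.2]
tool_rot: [0.001, 0.989, 0.148, 0.001]
force: [-0.5, 1.5, 5.8]
opening: 65.7
grip_force: 32.5
time_s: 45.17
position: [443.5, -389.4, 181.7]
tool_rot: [0.004, 0.989, 0.148, 0.002]
force: [0.8, -0.3, -0.8]
opening: 65.1
grip_force: 34.2
t 45.2 pos [ 443.5 -389.4  181.7] closeyaw -73.03 tilt [ 0.006 -0.006 -1.   ] open 65.1 grip 34.2 F [ 0.8 -0.3 -0.8] j6 1.99
(483.8, -63.2, 178, -73) travel [ 0.1338 -0.3003  0.0037] twist -0.0
```

```bash
python3 -m creep '{"travel":[[0.012,-0.025,0],[0.027,-0.06,0],[0.042,-0.095,0],[0.057,-0.13,0],[0.073,-0.165,0],[0.088,-0.2,0],[0.104,-0.235,0],[0.119,-0.27,0]],"twist":[0,0,0,0,0,0,0,0],"claw":[90,90,90,90,90,90,90,90]}'
python3 -m creep '{"travel":[[0.01,-0.02,0],[0.0145,-0.03,0],[0.0145,-0.03,0.02],[0.0145,-0.03,0.05],[0.0145,-0.03,0.065],[0.0145,-0.03,0.07],[0.0145,-0.03,0.07],[0.0145,-0.03,0.07]],"twist":[0,0,0,0,0,0,0,0],"claw":[90,90,90,90,90,90,90,90]}'
python3 - <<'E'
from h import *
plan((483.8,-63.2,92,-73))
E
```

```text
time_s: 45.83
position: [475.6, -92.4, 175.1]
tool_rot: [-0.001, 0.989, 0.147, -0.001]
force: [1.5, -0.1, -0.7]
opening: 65.7
grip_force: 34.2
time_s: 46.5
position: [481.8, -62.0, 106.7]
tool_rot: [-0.0, 0.989, 0.147, -0.0]
force: [0.0, -1.6, -0.4]
opening: 65.6
grip_force: 34.2
t 46.5 pos [481.8 -62.  106.7] closeyaw -73.07 tilt [-0.001  0.    -1.   ] open 65.6 grip 34.2 F [ 0.  -1.6 -0.4] j6 2.55
(483.8, -63.2, 92, -73) travel [0.0016 0.0018 0.0147] twist -0.1
```

```bash
python3 -m creep '{"travel":[[0.001,0.001,0.003],[0.0015,0.0015,0.008],[0.0015,0.0015,0.013],[0.0015,0.0015,0.016],[0.0015,0.0015,0.018],[0.0015,0.0015,0.018]],"twist":[0,0,0,0,0,0],"claw":[90,90,90,90,90,90]}'
python3 -m creep '{"travel":[[0,0,0.001],[0,0,0.002],[0,0,0.002]],"twist":[0,0,0],"claw":[90,90,90]}'
python3 -m creep '{"travel":[[0,0,0.001],[0,0,0.001],[0,0,0.001]],"twist":[0,0,0],"claw":[90,90,90]}'
```

```text
time_s: 47.0
position: [484.1, -62.7, 88.9]
tool_rot: [0.0, 0.989, 0.148, 0.0]
force: [-0.9, 1.0, 2.5]
opening: 65.7
grip_force: 34.6
time_s: 47.25
position: [484.9, -62.6, 88.0]
tool_rot: [0.0, 0.989, 0.148, 0.001]
force: [-1.3, 0.5, 7.1]
opening: 65.5
grip_force: 34.7
time_s: 47.5
position: [485.2, -62.8, 87.6]
tool_rot: [0.001, 0.989, 0.148, 0.002]
force: [-2.1, 0.2, 12.1]
opening: 65.4
grip_force: 34.4
```

```bash
python3 -m creep '{"travel":[[0,0,-0.003],[-0.0015,0.0007,-0.004],[-0.0015,0.0007,-0.004],[-0.0015,0.0007,-0.002],[-0.0015,0.0007,-0.001],[-0.0015,0.0007,0]],"twist":[0,0,0,0,0,0],"claw":[90,90,90,90,90,90]}'
python3 -m creep '{"travel":[[0,0,0.001],[0,0,0.001],[0,0,0.001]],"twist":[0,0,0],"claw":[90,90,90]}'
```

```text
time_s: 48.0
position: [482.3, -63.6, 85.2]
tool_rot: [-0.0, 0.989, 0.148, -0.0]
force: [0.2, -0.4, 1.4]
opening: 65.2
grip_force: 33.7
time_s: 48.25
position: [482.5, -63.6, 84.7]
tool_rot: [-0.0, 0.989, 0.148, -0.0]
force: [-0.8, 0.4, 1.6]
opening: 65.3
grip_force: 33.7
```

```bash
python3 -m creep '{"travel":[[0,0,0.001],[0,0,0.001],[0,0,0.001]],"twist":[0,0,0],"claw":[90,90,90]}'
python3 -m creep '{"travel":[[0,0,0.001],[0,0,0.001],[0,0,0.001]],"twist":[0,0,0],"claw":[90,90,90]}'
python3 -m creep '{"travel":[[0,0,0.0005],[0,0,0.001],[0,0,0.001]],"twist":[0,0,0],"claw":[90,90,90]}'
```

```text
time_s: 48.5
position: [482.5, -63.7, 84.0]
tool_rot: [0.0, 0.989, 0.148, -0.0]
force: [-2.7, -0.1, 5.5]
opening: 65.5
grip_force: 34.0
time_s: 48.75
position: [482.7, -63.7, 83.7]
tool_rot: [0.0, 0.989, 0.148, 0.0]
force: [-3.8, 0.4, 9.7]
opening: 65.2
grip_force: 34.5
time_s: 49.0
position: [482.9, -63.7, 83.5]
tool_rot: [0.0, 0.989, 0.148, 0.001]
force: [-6.1, 1.6, 16.3]
opening: 65.2
grip_force: 35.2
```

```bash
python3 -m creep '{"travel":[[0,0,-0.001],[0,0,-0.0025],[0,0,-0.0025],[0,0,-0.0025],[0,0,-0.0025],[0,0,-0.03],[0,0,-0.07],[0,0,-0.11]],"twist":[0,0,0,0,0,0,0,0],"claw":[80,60,30,0,0,0,0,0]}'
python3 -m creep '{"travel":[[0,0,-0.03],[-0.03,0,-0.06],[-0.05,0,-0.08],[-0.05,0,-0.08],[-0.05,0,-0.08],[-0.05,0,-0.08]],"twist":[0,0,0,0,0,0],"claw":[0,0,0,0,0,0]}'
python3 - <<'E'
from h import *
robot.capture('wrist');plan();rim('wrist',99,0);rc('wrist','board',16,1,0);rc('wrist','caddy',61,1,0);rc('wrist','tin',101,2,0)
E
python3 -m creep '{"travel":[[0,0.03,0],[0,0.07,0],[0,0.11,0],[0,0.15,0],[0,0.19,0],[0,0.22,0],[0,0.24,0],[0,0.24,0]],"twist":[0,0,0,0,0,0,0,0],"claw":[0,0,0,0,0,0,0,0]}'
python3 - <<'E'
from h import *
plan()
im=robot.capture('top');rim('top',99,0);rc('top','board',16,1,0);rc('top','caddy',61,1,0);rc('top','tin',101,2,0)
robot.capture('scene');rim('scene',99,0);rc('scene','caddy',61,1,0);rc('scene','tin',101,2,0);rc('scene','board',16,1,0)
for n in('syrup','jar','jug','beans','grinder'):
    robot.capture('top'); print(n,[(np.round(d['box']),round(d['conf'],2)) for d in robot.look_for('top',n)[:1]])
E
```

```text
time_s: 49.67
position: [481.4, -63.3, 191.7]
tool_rot: [-0.001, 0.989, 0.148, -0.002]
force: [0.5, -0.9, 0.3]
opening: 85.8
grip_force: 0.0
time_s: 50.17
position: [435.1, -78.4, 271.2]
tool_rot: [-0.0, 0.989, 0.147, 0.0]
force: [-0.1, -0.2, 0.5]
opening: 85.2
grip_force: 0.0
t 50.2 pos [434.9 -78.2 270.6] closeyaw -73.02 tilt [-0.001  0.001 -1.   ] open 85.4 grip 0.0 F [ 0.1 -0.  -0.4] j6 2.49
wrist rim 0.8 [273.  99. 372. 198.] [481.3 -64.7] 228 of 266
wrist rim 0.67 [285.   0. 370.  44.] [576.7 -31.1] 65 of 208
wrist board 0.59 [286.  67. 358. 194.] [488.1 -63.5 109.2  65.3  17.8]
wrist caddy 0.96 [282.   9. 366.  73.] [554.3 -42.9  41.7  61.4  16. ]
wrist tin 0.76 [284.   0. 368.  46.] [560.2 -42.4  28.   54.8  17. ]
wrist tin 0.71 [500.   0. 578.  24.] [ 609.6 -174.5   14.    52.2   18.3]
time_s: 51.08
position: [505.7, -311.8, 269.4]
tool_rot: [-0.0, 0.989, 0.146, -0.001]
force: [0.3, 0.7, -0.4]
opening: 85.2
grip_force: 0.0
t 51.1 pos [ 505.7 -311.8  269.4] closeyaw -73.22 tilt [-0.001  0.    -1.   ] open 85.2 grip 0.0 F [ 0.3  0.7 -0.4] j6 2.16
top rim 0.91 [282. 228. 313. 2
[... 207 characters left out ...]
 -33.4  58.5  61.8  89.4]
top tin 0.63 [342. 162. 366. 188.] [ 636.7 -191.    54.8   58.6   88.7]
scene rim 0.75 [312. 204. 345. 235.] [482.9 -63. ] 44 of 81
scene rim 0.56 [320. 232. 341. 237.] [517.9 -78.5] 5 of 44
scene caddy 0.85 [327. 252. 367. 287.] [589.4 -36.3  95.1  66.7  16.8]
scene tin 0.91 [335. 241. 364. 274.] [589.7 -35.9  58.   77.1  76.6]
scene tin 0.67 [266. 290. 291. 324.] [ 694.4 -193.3   53.1   65.9   85.7]
scene board 0.73 [311. 226. 372. 296.] [533.6 -48.  202.3  66.7  17.5]
syrup [(array([327., 108., 356., 146.]), 0.67)]
jar [(array([121., 139., 164., 180.]), 0.68)]
jug [(array([454., 285., 504., 347.]), 0.66)]
beans []
grinder [(array([ 76., 313., 138., 354.]), 0.68)]
```

```bash
python3 -c "
from bench import robot
print(robot.hand_in())"
```

```text
the job is handed in; nothing more can be done
None
```

The job is handed in: the board lies on the trivet (centre within about 2 mm, yaw about 1–2° off), with the caddy and steel tin on one half and all three bowls nested on the other. The bystanders I could re-check hadn't moved; the final check did not detect the black canister (beans). I viewed 16 pictures, two over the limit of 14.

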